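# Load and stow the setting-bar cassette

### The arm

A 6-joint arm with a two-finger parallel gripper is mounted at the origin on a cart in front of the work surface, level with it; the furniture and walls round the work are solid. World frame = base frame: x ahead of the robot, y to its left, z up, the work surface at z = 0. Lengths are in m, angles in degrees, forces in N, time in s.
With the tool pointing down it reaches from about 0.4 to 0.825 m from the base axis. Payload 7 kg.
Tool frame: the origin (TCP) lies between the finger pads; the fingertips stand 25 mm ahead of it and the grasp point (between the pads) lies 6 mm ahead of it; z points along the fingers, y is the line along which they close (so a half turn about z gives the same grasp; the last joint's range is limited). The gripper opens to 88 mm and grips with 3 to 60 N. Pads are 19 mm wide; open, the fingers measure 130 mm over their backs; the gripper's body (78 mm by 193 mm) begins 47 mm behind the grasp point.
Start: joints at [-50.071, 20.546, 0.682, 0, -70.136, -16.507], TCP at [0.268, -0.619, 0.252] pointing down, gripper open.
Joint ranges: [-176.03, 176.03], [-82.01, 121.73], [-58.28, 71.71], [-173.87, 95.51], [-174.79, -0.11], [-173.66, 173.66]. Speed limits (degrees/s): [136.94, 136.94, 172.46, 180, 180, 180].

### API

Orientations are given as [roll, pitch, yaw] about the fixed x, y, z axes, in that order (R = Rz(yaw) Ry(pitch) Rx(roll)).
In Python, from plant import r gives the robot as it stands.
- The arm moves only by the shell command python3 -m crank 'ROWS' [FORCE]. ROWS is JSON, a list of rows, each a list of 3 entries, a list of its own where there are three numbers: the turn, a rotation vector about the tool's x, y, z in degrees, then the shift along the tool's x, y, z in cm, then the closure, from -1 (fully open) to 1 (shut). In form: [[[wx, wy, wz], [dx, dy, dz], fingers], ...]. A call has 1 to 8 rows; each row shifts and turns the commanded pose from where the row before left it, along the tool's axes as they then stand; what a row does not reach is not made up. A row lasts 1/10 s, in which the tool goes at most 50 mm and 8.59 degrees, less where a joint would pass 70% of its speed; a pose out of reach is approached as far as the arm can. A call with a gripper value outside its range is refused whole. The fingers move at their own pace and stop on an object; FORCE is the grip in N (left out, the last holds). Time passes only in rows, so rows that do not move let the fingers close. It gives the time, the measured TCP pose, the force, the opening and the grip force at its end, in the units of the state.
- r.get_state(): the state, without advancing time (a new reading comes with each control period).
- r.capture(name): name is "scene" or "top"; returns a dict with "color" (480x640x3 uint8, red, green, blue), "range_z" (480x640 float32, m along the optical axis (not along the pixel's ray), 0 where there is no reading), "intrinsics" (3x3 intrinsics, pixels), "k1" (the pictures are not rectified: a ray, as slopes to the right and down, at radius r is drawn at 1 + k1 r^2 times it, then the intrinsics apply), "world_from_camera" (4x4, takes a point from camera to world coordinates). Camera axes: x right, y down, z forward; pixel columns grow to the right and rows downward; lengths in m; the calibration is good to about 2 mm. A picture is of the moment at which its call begins.
- r.close_job(): hands the job in; it is judged then, once.
The state is a dict: "time_s": time; "joints": joint angles; "qd": joint speeds; "joint_torque": joint torques, N m; "tcp_pos": TCP position; "eef_rot": TCP orientation; "contact_force": force on the tool from outside, world axes, zero at the start; "moment": the same for the moment, N m; "gripper_width": finger opening in m; "gripper_force": force on a finger pad.
Only numpy, scipy, OpenCV 4.12 (cv2) and the standard library are available. Lean on these libraries where they do the work, as an engineer would, in place of code of your own. Each camera call takes 0.05 s, during which the arm holds its last target. There are 200 camera calls.

### The job

Squeeze the red release lever against its post, hold it squeezed while you draw the cassette carriage out from under the blue dust hood to its farthest notch, and let go so that it locks there. Lay every steel setting bar on the bench flat in a pocket of its own, snap the white lid fully down under both orange clips, then squeeze again, slide the carriage all the way back under the hood and let it lock; leave the other tools where they lie.

Things in the scene. Friction and masses are not known exactly. Their poses are not given: they have to be found in the camera images.
- dock: Fixed grey base plate 262 x 150 x 6 mm with index rail and blue dust hood; origin on its underside, mid-width, 125 mm from its -x end, z up. That end, towards the robot, is the open loading end; the carriage is drawn out along its -x. The hood covers x = +41 to +137 mm over the full width, open to -x, 62 mm inside height, 65 mm outside.
- carriage (a joint): How far the carriage is drawn out, m: 0 = home under the hood (stop; start, locked), 0.100 = farthest out (stop). Lock notches at 0, 0.050 and 0.100 with 1.5 mm play. Slides with about 1 N while the lever is squeezed, else stays locked. Let go between notches, the lever stays half in and snaps out at the next notch reached.
- release_lever (a joint): Red sprung release lever, rad: 0 = let go (leaning out, locked when at a notch), 0.28 = fully squeezed upright; the carriage is free above about 0.2. Springs back by itself, about 4 to 9 N at the grip.
- handle (a point): Centre of the carriage's squeeze grip, 70 mm above the bench; axes as the dock's. Fixed aluminium post: outer face 17 mm to -y. Red lever: outer face 17 mm to +y squeezed, 26 mm let go. Both 24 mm wide (x), tops about 82 mm above the bench. Pinch them together from above along y, gripper centred here (34 mm over both when squeezed). The deck point lies 81 mm to +x.
- deck (a point): Centre of the carriage's black pocket deck, 78 (x) x 112 (y) mm, at pocket-floor height, 20 mm above the bench; axes as the dock's. Four pockets 18 (x) x 48 (y) x 6 mm deep, centres at x = +-18, y = +-26 mm. Side walls at y = +-53 mm, 11 mm above the pocket floors, carry the lid. Sprung orange clips at y = +-54 to 63, x = +-13 mm, 30 mm above the floors, noses inwards.
- lid_knob (a point): Centre of the grey grip bar, 44 (x) x 16 (y) x 22 mm high, on the loose white lid, 95 (x) x 114 (y) mm, 120 g; lid axes, z up, half a turn alike. Plate top 11 mm, skirts' lower edge 23 mm below this point. Snapped on: right over the deck point and 26 mm above it, axes along the deck's; unsnapped on the clips 5 mm or more higher. Press straight down, about 10 to 20 N, to spread the clips.
- bar_1_mid (a point): Centre of a loose ground steel setting bar, 12 mm (x) x 42 mm (y) x 9 mm high, 50 g, lying flat on the bench, long axis y; all bars are alike and half a turn makes no difference. Two to four are present; an absent one reads None at the start.
- bar_2_mid (a point): Centre of a loose ground steel setting bar, 12 mm (x) x 42 mm (y) x 9 mm high, 50 g, lying flat on the bench, long axis y; all bars are alike and half a turn makes no difference. Two to four are present; an absent one reads None at the start.
- bar_3_mid (a point): Centre of a loose ground steel setting bar, 12 mm (x) x 42 mm (y) x 9 mm high, 50 g, lying flat on the bench, long axis y; all bars are alike and half a turn makes no difference. Two to four are present; an absent one reads None at the start.
- bar_4_mid (a point): Centre of a loose ground steel setting bar, 12 mm (x) x 42 mm (y) x 9 mm high, 50 g, lying flat on the bench, long axis y; all bars are alike and half a turn makes no difference. Two to four are present; an absent one reads None at the start.
- anvil: Bystander: loose brown gauge anvil, 70 mm across, 65 mm high, origin at the centre of its underside. Leave it alone.
- pliers: Bystander: small dark ring pliers 81 x 38 x 11 mm, origin at the centre of the underside. Leave alone.
- rod: Bystander: dark hexagon steel drift rod 9 x 78 x 8 mm lying along its y, origin at the centre of its underside. It is not a setting bar; leave alone.
- spudger: Bystander: wooden dowel 8 x 104 x 8 mm lying along its y, origin at the centre of its underside. Leave alone.

How it is judged (in metres and radians):
On the way, in this order (a step that is already met when the one before it is completed fails the run):
1. the carriage is drawn out to the farthest notch and the lever let go, locked (value of joint carriage above 0.0955 m and value of joint release_lever below 0.06 rad), for 0.2 s.
2. every bar present lies flat in a pocket (((x of bar_1_mid in the frame of deck between -0.023 and -0.013 m and y of bar_1_mid in the frame of deck between -0.032 and -0.02 m) or (x of bar_1_mid in the frame of deck between -0.023 and -0.013 m and y of bar_1_mid in the frame of deck between 0.02 and 0.032 m) or (x of bar_1_mid in the frame of deck between 0.013 and 0.023 m and y of bar_1_mid in the frame of deck between -0.032 and -0.02 m) or (x of bar_1_mid in the frame of deck between 0.013 and 0.023 m and y of bar_1_mid in the frame of deck between 0.02 and 0.032 m)) and z of bar_1_mid in the frame of deck between 0.001 and 0.0075 m and ((x of bar_2_mid in the frame of deck between -0.023 and -0.013 m and y of bar_2_mid in the frame of deck between -0.032 and -0.02 m) or (x of bar_2_mid in the frame of deck between -0.023 and -0.013 m and y of bar_2_mid in the frame of deck between 0.02 and 0.032 m) or (x of bar_2_mid in the frame of deck between 0.013 and 0.023 m and y of bar_2_mid in the frame of deck between -0.032 and -0.02 m) or (x of bar_2_mid in the frame of deck between 0.013 and 0.023 m and y of bar_2_mid in the frame of deck between 0.02 and 0.032 m)) and z of bar_2_mid in the frame of deck between 0.001 and 0.0075 m and ((x of bar_3_mid in the frame of deck between -0.023 and -0.013 m and y of bar_3_mid in the frame of deck between -0.032 and -0.02 m) or (x of bar_3_mid in the frame of deck between -0.023 and -0.013 m and y of bar_3_mid in the frame of deck between 0.02 and 0.032 m) or (x of bar_3_mid in the frame of deck between 0.013 and 0.023 m and y of bar_3_mid in the frame of deck between -0.032 and -0.02 m) or (x of bar_3_mid in the frame of deck between 0.013 and 0.023 m and y of bar_3_mid in the frame of deck between 0.02 and 0.032 m)) and z of bar_3_mid in the frame of deck between 0.001 and 0.0075 m and ((x of bar_4_mid in the frame of deck between -0.023 and -0.013 m and y of bar_4_mid in the frame of deck between -0.032 and -0.02 m) or (x of bar_4_mid in the frame of deck between -0.023 and -0.013 m and y of bar_4_mid in the frame of deck between 0.02 and 0.032 m) or (x of bar_4_mid in the frame of deck between 0.013 and 0.023 m and y of bar_4_mid in the frame of deck between -0.032 and -0.02 m) or (x of bar_4_mid in the frame of deck between 0.013 and 0.023 m and y of bar_4_mid in the frame of deck between 0.02 and 0.032 m)) and z of bar_4_mid in the frame of deck between 0.001 and 0.0075 m), for 0.2 s.
3. the lid is snapped down under both clips over the loaded pockets (all of step 2 and x of lid_knob in the frame of deck between -0.005 and 0.005 m and y of lid_knob in the frame of deck between -0.005 and 0.005 m and z of lid_knob in the frame of deck below 0.0285 m and angle between lid_knob's own z axis and vertical below 0.04 rad and angle between the y axis of lid_knob and the y axis of deck, either way round below 0.12 rad), for 0.2 s.
At the end, for the whole second after the job is handed in: Each bar lies flat in its own pocket (centre within 5 mm in x, 6 mm in y, 3 mm in height), the lid is snapped on (centred within 5 mm, within 2.5 mm of fully down, level within 0.04 rad), and the carriage is home within 4.5 mm, lever let go (under 0.06 rad), at rest (all of step 3 and value of joint carriage below 0.0045 m and value of joint release_lever below 0.06 rad and velocity of joint carriage below 0.01 m/s); the robot touches nothing.
It fails at once if the anvil is moved more than 30 mm (distance of anvil from where it was at the start of the episode above 0.03 m).
It fails at once if the pliers is moved more than 30 mm (distance of pliers from where it was at the start of the episode above 0.03 m).
It fails at once if the rod is moved more than 30 mm (distance of rod from where it was at the start of the episode above 0.03 m).
It fails at once if the spudger is moved more than 30 mm (distance of spudger from where it was at the start of the episode above 0.03 m).
Of bar_1, bar_2, bar_3, bar_4 only 2 to 4 are there at a start; the rules pass over those that are not, and their reading is None.
At some moment in a run one of bar_1, bar_2, bar_3, bar_4 may be knocked a few centimetres aside while the robot is not near it.
Once in a run the grip may slacken for a moment while it holds something.
It also fails if it takes over 210 s, if anything falls off the work surface, if the arm or the gripper's body presses on something with over 40 N, if the wrist force passes 120 N, or if a joint passes its speed limit or range.

## Working session

There is one attempt and no reset: what is moved stays moved. The work goes in short steps, Python scripts to look and compute and a shell command to move; the robot and the scene stay as the last step left them, time stands still between calls to the robot, and variables do not carry over. Pictures are saved under pics/ and viewed, at most 16 in all, crops included, and the job is handed in when it is done.

```bash
mkdir -p pics; ls
cat > h.py <<'E'
import numpy as np, cv2
from plant import r
def cap(n,name=None):
    c=r.capture(n)
    if name: cv2.imwrite(f'pics/{name}.png',c['color'][:,:,::-1])
    return c
def world(c):
    K=np.array(c['intrinsics']);k1=c['k1'];h,w=c['range_z'].shape
    u,v=np.meshgrid(np.arange(w),np.arange(h))
    p=cv2.undistortPoints(np.stack([u,v],-1).reshape(-1,1,2).astype(np.float64),K,np.array([k1,0,0,0],float)).reshape(h,w,2)
    z=c['range_z'];P=np.dstack([p[...,0]*z,p[...,1]*z,z])
    T=np.array(c['world_from_camera']);W=P@T[:3,:3].T+T[:3,3]
    W[z==0]=np.nan
    return W
E
python3 - <<'E'
from h import *
for n in('top','scene'):
    c=cap(n,n+'0');print(n,c['intrinsics'],c['k1'],c['world_from_camera'])
    np.save(n+'0.npy',world(c))
print(r.get_state())
E
```

```text
pics
top [[574.34760646   0.         318.53244107]
 [  0.         574.34760646 238.17713921]
 [  0.           0.           1.        ]] -0.16288529157425782 [[ 0.01973467 -0.98142329  0.19083731  0.3035229 ]
 [-0.99978516 -0.01816124  0.00999054  0.01140493]
 [-0.00633911 -0.19099347 -0.98157084  1.41488552]
 [ 0.          0.          0.          1.        ]]
scene [[493.2468266    0.         326.51472529]
 [  0.         493.2468266  236.72761145]
 [  0.           0.           1.        ]] -0.10448714631431923 [[-0.41516499 -0.4593353   0.78527009 -0.33790938]
 [-0.90973084  0.20460931 -0.36128221  0.43169846]
 [ 0.0052761  -0.86437614 -0.50281811  0.63654046]
 [ 0.          0.          0.          1.        ]]
{'time_s': 0.1, 'joints': array([-5.00707943e+01,  2.05881403e+01,  6.38843467e-01, -1.59417203e-02,
       -7.01368778e+01, -1.65074495e+01]), 'qd': array([ 0.03290862, -0.07009632,  0.09523481,  0.11049048, -0.11211041,
       -0.04911975]), 'joint_torque': array([-8.67390772e-04, -5.84162343e+01,  2.93750632e+01,  7.01559216e+00,
        1.01276266e-02, -6.62409366e-05]), 'tcp_pos': array([ 0.26812342, -0.61902419,  0.25071151]), 'eef_rot': array([ 1.79913119e+02, -1.01183608e-02, -1.56583664e+02]), 'contact_force': array([ 0.13159207, -0.33250006, -0.93263338]), 'moment': array([ 0.00402911,  0.04488702, -0.03033115]), 'gripper_force': 0.0, 'gripper_width': 0.08767993086552474}
```

View pics/top0.png

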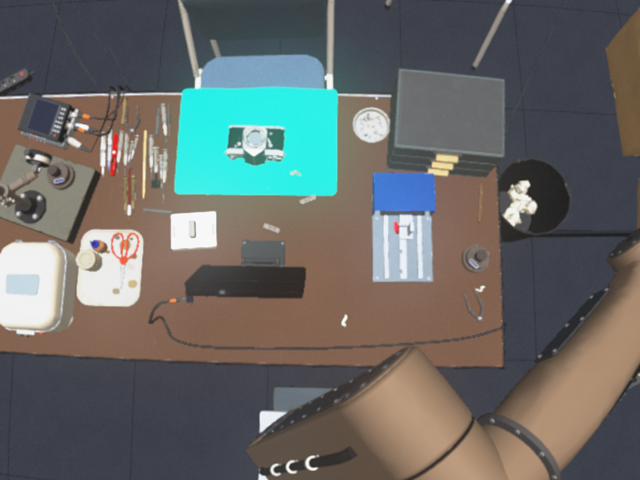

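View pics/scene0.png

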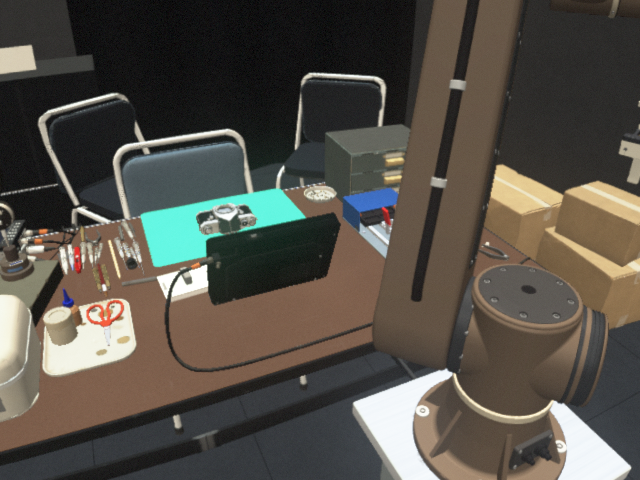

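The top view shows the dock at about (403,228), with the hood at (404,193) and the red lever near (402,228). The lid is at (193,230), and candidate bars are at (272,228), (308,199) and (295,173). The anvil is at (476,258) and the pliers at (474,305). I'll zoom in.

Run:
```python
from h import *
im=cv2.imread('pics/top0.png')
a=cv2.resize(im[150:310,140:340],None,fx=4,fy=3.75,interpolation=cv2.INTER_CUBIC)[:600]
b=cv2.resize(im[165:325,340:500],None,fx=3.75,fy=3.75,interpolation=cv2.INTER_CUBIC)
cv2.imwrite('pics/a.png',a);cv2.imwrite('pics/b.png',b)
W=np.load('top0.npy')
for u,v in[(193,230),(193,243),(272,228),(308,199),(295,173),(157,211),(404,193),(404,170),(403,228),(385,270),(403,278),(476,258),(481,202),(474,305),(263,250),(240,284),(300,284),(345,321),(255,145)]: print(u,v,np.round(W[v,u],4))
```

```text
193 230 [0.5877 0.338  0.0301]
193 243 [0.5586 0.3408 0.0096]
272 228 [0.5999 0.1425 0.0129]
308 199 [0.6771 0.0543 0.0098]
295 173 [ 0.749   0.0898 -0.0022]
157 211 [0.6407 0.4409 0.0062]
404 193 [ 0.6833 -0.1818  0.0607]
404 170 [ 0.763  -0.1918 -0.0031]
403 228 [ 0.6047 -0.1843  0.0187]
385 270 [ 0.4994 -0.1398  0.0119]
403 278 [ 0.4804 -0.1845  0.0106]
476 258 [ 0.5259 -0.3569  0.0559]
481 202 [ 0.6801 -0.3891  0.0039]
474 305 [ 0.417  -0.3651 -0.0048]
263 250 [0.545  0.1638 0.0048]
240 284 [0.4379 0.1903 0.1929]
300 284 [0.442  0.062  0.1804]
345 321 [ 0.3734 -0.0433 -0.005 ]
255 145 [0.805  0.19   0.0497]
```

View pics/a.png

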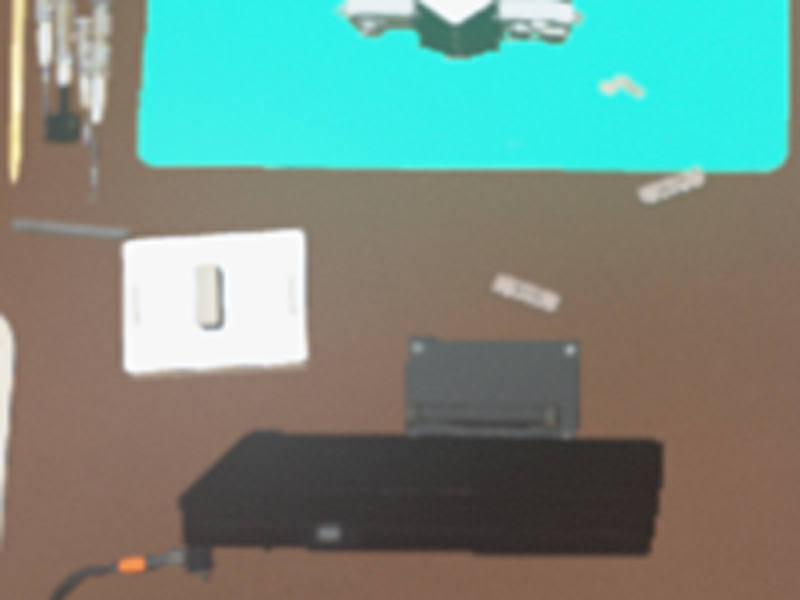

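View pics/b.png

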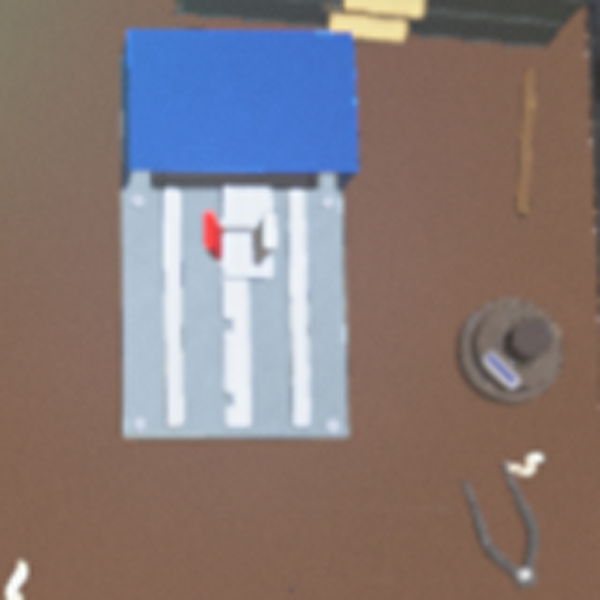

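The crops show two setting bars, at top pixels (272,228) and (308,199). The rod is at (157,211), the spudger at (481,202), and (295,173) is only a paper scrap. In the handle, the red lever is on the left (+y) and the pale post on the right (-y). Next I'll measure by ray-plane intersection.

```bash
cat >> h.py <<'E'
def ray(c,uv,z):
    K=np.array(c['intrinsics']);T=np.array(c['world_from_camera'])
    p=cv2.undistortPoints(np.array(uv,float).reshape(-1,1,2),K,np.array([c['k1'],0,0,0],float)).reshape(-1,2)
    d=np.c_[p,np.ones(len(p))]@T[:3,:3].T
    return (T[:3,3]+d*((z-T[2,3])/d[:,2:]))[:,:2]
def rect(c,mask,z,box=None):
    """sub-pixel-ish rect of largest blob in mask, projected on plane z"""
    m=mask.astype(np.uint8)
    if box: k=np.zeros_like(m);u0,v0,u1,v1=box;k[v0:v1,u0:u1]=1;m=m*k
    n,l,s,_=cv2.connectedComponentsWithStats(m)
    i=1+np.argmax(s[1:,4]);v,u=np.nonzero(l==i)
    X=ray(c,np.c_[u,v],z);C=X.mean(0);w,V=np.linalg.eigh(np.cov((X-C).T))
    a=V[:,1];ext=[np.ptp((X-C)@V[:,j]) for j in(1,0)]
    R=cv2.minAreaRect((X*1000).astype(np.float32))
    return dict(n=s[i,4],cen=C.round(4),yaw_long=round(float(np.degrees(np.arctan2(a[1],a[0]))%180),1),rms=np.sqrt(12*w[::-1]).round(4),rectc=np.round(R[0],1),rects=np.round(R[1],1),ra=round(R[2],1))
E
python3 - <<'E'
from h import *
c=cap('top');im=c['color'].astype(int);R,G,B=im[...,0],im[...,1],im[...,2]
hsv=cv2.cvtColor(c['color'],cv2.COLOR_RGB2HSV);H,S,V=[hsv[...,i].astype(int) for i in range(3)]
print('hood',rect(c,(B>120)&(R<90)&(G<140),.065,(360,160,450,215)))
bg=(S<70)&(V>130)
for b in[(258,216,286,240),(296,190,320,206)]:
    print('bar',rect(c,bg,.009,b)); u0,v0,u1,v1=b
print('lid',rect(c,(S<40)&(V>150),.012,(160,200,225,260)))
print('plate',rect(c,(S<60)&(V>110),.006,(365,205,440,290)))
# handle crop values
print('red',rect(c,(R>150)&(G<90)&(B<90),.075,(385,205,420,250)))
P=lambda x,y,z: print((x,y),ray(c,[(340+x/3.75-.37,165+y/3.75-.37)],z).round(4))
for p in[(123,437),(349,437),(123,186),(345,186)]:P(*p,.006)
for p in[(127,172),(358,174),(127,30),(354,35)]:P(*p,.065)
for p in[(203,212),(215,212),(264,210),(277,210),(277,250)]:P(*p,.082)
Q=lambda x,y,z: print('lid',(x,y),ray(c,[(140+x/4-.37,150+y/3.75-.37)],z).round(4))
for p in[(122,242),(304,230),(308,362),(126,373)]:Q(*p,.012)
for p in[(197,265),(220,263),(222,325),(200,327)]:Q(*p,.034)
E
```

```text
hood {'n': np.int32(2320), 'cen': array([ 0.6849, -0.1794]), 'yaw_long': 89.7, 'rms': array([0.1498, 0.0958]), 'rectc': array([ 685.1, -179.8]), 'rects': array([ 96.4, 150.8]), 'ra': 1.2}
bar {'n': np.int32(271), 'cen': array([0.6126, 0.1513]), 'yaw_long': 59.6, 'rms': array([0.0576, 0.0364]), 'rectc': array([609.6, 150.9]), 'rects': array([43.7, 56.1]), 'ra': 1.0}
bar {'n': np.int32(134), 'cen': array([0.6774, 0.0589]), 'yaw_long': 101.2, 'rms': array([0.0507, 0.0196]), 'rectc': array([675.9,  55.5]), 'rects': array([22. , 59.1]), 'ra': 4.5}
lid {'n': np.int32(1722), 'cen': array([0.5913, 0.3415]), 'yaw_long': 95.5, 'rms': array([0.1188, 0.0956]), 'rectc': array([591.7, 342.2]), 'rects': array([ 97.2, 118.5]), 'ra': 4.1}
plate {'n': np.int32(4213), 'cen': array([ 0.5565, -0.1833]), 'yaw_long': 178.8, 'rms': array([0.1761, 0.1561]), 'rectc': array([ 561.3, -183.7]), 'rects': array([180.8, 155.9]), 'ra': 0.9}
red {'n': np.int32(24), 'cen': array([ 0.5942, -0.1597]), 'yaw_long': 6.9, 'rms': array([0.022 , 0.0061]), 'rectc': array([ 593.5, -159.6]), 'rects': array([ 4.8, 21.9]), 'ra': 89.6}
(123, 437) [[ 0.4719 -0.1094]]
(349, 437) [[ 0.4742 -0.2593]]
(123, 186) [[ 0.6415 -0.109 ]]
(345, 186) [[ 0.6445 -0.2595]]
(127, 172) [[ 0.6367 -0.1065]]
(358, 174) [[ 0.6384 -0.2569]]
(127, 30) [[ 0.7325 -0.1066]]
(354, 35) [[ 0.7326 -0.2565]]
(203, 212) [[ 0.6073 -0.1535]]
(215, 212) [[ 0.6074 -0.1611]]
(264, 210) [[ 0.6094 -0.1925]]
(277, 210) [[ 0.6095 -0.2008]]
(277, 250) [[ 0.5835 -0.2005]]
lid (122, 242) [[0.6315 0.4042]]
lid (304, 230) [[0.6416 0.2873]]
lid (308, 362) [[0.5512 0.2798]]
lid (126, 373) [[0.5415 0.3952]]
lid (197, 265) [[0.6114 0.3491]]
lid (220, 263) [[0.613  0.3346]]
lid (222, 325) [[0.5711 0.3307]]
lid (200, 327) [[0.5695 0.3445]]
```

```bash
cat > go.py <<'E'
import sys,numpy as np
from scipy.spatial.transform import Rotation as Ro
from plant import r
s=r.get_state();x,y,z,yaw=map(float,sys.argv[1:5])
R0=Ro.from_euler('xyz',s['eef_rot'],degrees=True);R1=Ro.from_euler('xyz',[180,0,yaw],degrees=True)
d=np.array([x,y,z])-s['tcp_pos']
print('t',round(s['time_s'],1),'pos',s['tcp_pos'].round(4),'rot',s['eef_rot'].round(2),'w',round(s['gripper_width'],4),'gf',round(s['gripper_force'],1),'F',s['contact_force'].round(1),'q6',s['joints'][5].round(0))
print('turn',(R0.inv()*R1).as_rotvec(degrees=True).round(2),'shift after turn cm',(R1.inv().apply(d)*100).round(2))
E
python3 go.py .596 -.183 .19 -179.2
```

```text
t 0.1 pos [ 0.2682 -0.6191  0.2508] rot [ 1.7993e+02 -1.0000e-02 -1.5658e+02] w 0.0875 gf 0.0 F [ 0.3 -0.1 -0.1] q6 -17.0
turn [ 7.000e-02 -2.000e-02  2.262e+01] shift after turn cm [-33.39  43.15   6.08]
```

```bash
python3 -m crank '[[[0,0,7.54],[0,0,0],-1],[[0,0,7.54],[0,0,0],-1],[[0,0,7.54],[0,0,0],-1],[[0,0,0],[-2.5,3.2,0],-1],[[0,0,0],[-2.8,3.6,0],-1],[[0,0,0],[-2.8,3.6,0],-1],[[0,0,0],[-2.8,3.6,0],-1],[[0,0,0],[-2.8,3.6,0],-1]]' 25
python3 -m crank '[[[0,0,0],[-2.8,3.6,0],-1],[[0,0,0],[-2.8,3.6,0],-1],[[0,0,0],[-2.8,3.6,0],-1],[[0,0,0],[-2.8,3.6,1],-1],[[0,0,0],[-2.8,3.6,1],-1],[[0,0,0],[-2.8,3.6,1],-1],[[0,0,0],[-2.3,3,1],-1],[[0,0,0],[0,0,1],-1]]'
python3 go.py .596 -.1835 .076 -179.2
```

```text
time_s: 0.95
tcp_pos: [0.4035, -0.4399, 0.2514]
eef_rot: [180.0, -0.0, -179.2]
contact_force: [1.2, 0.1, 1.2]
gripper_width: 0.0878
gripper_force: 0.0
time_s: 1.75
tcp_pos: [0.5927, -0.1893, 0.2006]
eef_rot: [180.0, 0.0, -179.0]
contact_force: [-0.0, -0.6, 0.7]
gripper_width: 0.0875
gripper_force: 0.0
t 1.8 pos [ 0.5927 -0.1893  0.2006] rot [ 1.7999e+02  1.0000e-02 -1.7898e+02] w 0.0875 gf 0.0 F [-0.  -0.6  0.7] q6 -89.0
turn [0.01 0.01 0.22] shift after turn cm [-0.33  0.58 12.46]
```

```bash
python3 -m crank '[[[0,0,0],[-0.3,0.55,2],-1],[[0,0,0],[0,0,2.5],-1],[[0,0,0],[0,0,2.5],-1],[[0,0,0],[0,0,2],-1],[[0,0,0],[0,0,1.5],-1],[[0,0,0],[0,0,1.2],-1],[[0,0,0],[0,0,0.7],-1],[[0,0,0],[0,0,0],-1]]'
python3 - <<'E'
from h import *
c=cap('top');im=c['color'][165:285,340:500,::-1]
cv2.imwrite('pics/g1.png',cv2.resize(im,None,fx=5,fy=5,interpolation=cv2.INTER_CUBIC))
E
python3 go.py .596 -.1835 .076 -179.2
```

```text
time_s: 2.55
tcp_pos: [0.5927, -0.1874, 0.0767]
eef_rot: [180.0, -0.1, -179.2]
contact_force: [0.4, -0.9, 0.5]
gripper_width: 0.0878
gripper_force: 0.0
t 2.6 pos [ 0.5932 -0.1874  0.0775] rot [-1.7999e+02 -2.0000e-02 -1.7920e+02] w 0.0875 gf 0.0 F [ 0.2 -0.3  0.2] q6 -90.0
turn [-0.01 -0.02  0.  ] shift after turn cm [-0.28  0.39  0.15]
```

View pics/g1.png

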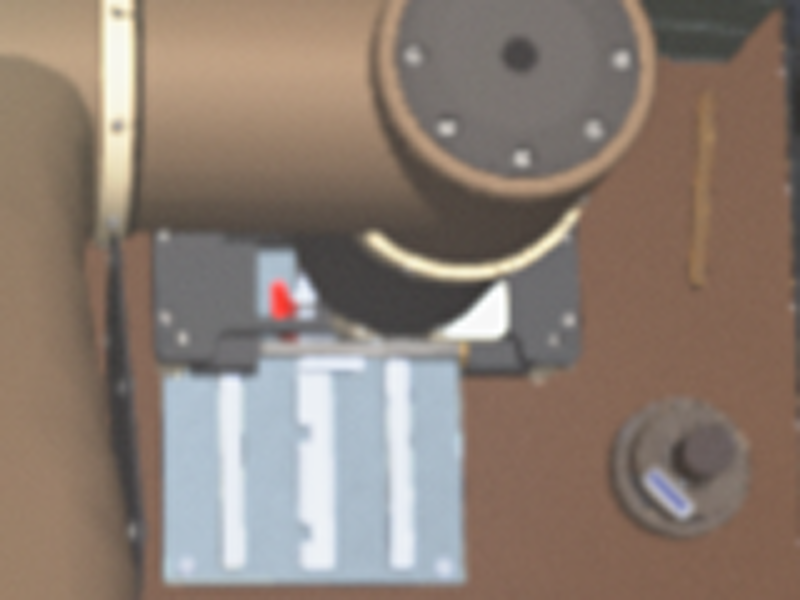

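The gripper straddles the handle, with the red lever visible at (283,300) inside the left finger. I'll correct y and squeeze.

```bash
python3 -m crank '[[[0,0,0],[-0.2,0.39,0.1],-1],[[0,0,0],[0,0,0],-0.2],[[0,0,0],[0,0,0],0.1],[[0,0,0],[0,0,0],1],[[0,0,0],[0,0,0],1],[[0,0,0],[0,0,0],1],[[0,0,0],[0,0,0],1],[[0,0,0],[0,0,0],1]]' 25; python3 go.py .4945 -.1849 .076 -179.2
```

```text
time_s: 3.4
tcp_pos: [0.5957, -0.1826, 0.0772]
eef_rot: [180.0, 0.1, -179.2]
contact_force: [-0.7, 7.1, 4.7]
gripper_width: 0.0377
gripper_force: 3.4
t 3.4 pos [ 0.5957 -0.1826  0.0772] rot [ 1.7996e+02  6.0000e-02 -1.7918e+02] w 0.0377 gf 3.4 F [-0.7  7.1  4.7] q6 -90.0
turn [0.04 0.06 0.02] shift after turn cm [10.12 -0.09  0.12]
```

```bash
python3 -m crank '[[[0,0,0],[0,0,0],1],[[0,0,0],[0,0,0],1],[[0,0,0],[0,0,0],1],[[0,0,0],[0,0,0],1]]' 30; python3 go.py .4945 -.1849 .076 -179.2
```

```text
time_s: 3.8
tcp_pos: [0.5957, -0.1831, 0.0772]
eef_rot: [180.0, 0.1, -179.2]
contact_force: [-0.5, 3.1, 6.2]
gripper_width: 0.0328
gripper_force: 30.0
t 3.8 pos [ 0.5957 -0.1831  0.0772] rot [ 1.7999e+02  7.0000e-02 -1.7920e+02] w 0.0328 gf 30.0 F [-0.5  3.1  6.2] q6 -90.0
turn [ 0.01  0.07 -0.  ] shift after turn cm [10.12 -0.04  0.12]
```

```bash
python3 -m crank '[[[0,0,0],[1,0,0],1],[[0,0,0],[1.6,0,0],1],[[0,0,0],[1.6,0,0],1],[[0,0,0],[1.6,0,0],1],[[0,0,0],[1.6,0,0],1],[[0,0,0],[1.4,0,0],1],[[0,0,0],[0.9,0,0],1],[[0,0,0],[0.4,0,0],1]]' 30; python3 go.py .4945 -.1846 .077 -179.2
```

```text
time_s: 4.6
tcp_pos: [0.4955, -0.1842, 0.0772]
eef_rot: [180.0, 0.3, -179.2]
contact_force: [11.1, 4.5, -8.1]
gripper_width: 0.033
gripper_force: 30.0
t 4.6 pos [ 0.4955 -0.1842  0.0772] rot [ 179.97    0.27 -179.19] w 0.033 gf 30.0 F [11.1  4.5 -8.1] q6 -90.0
turn [0.03 0.27 0.01] shift after turn cm [ 0.1  -0.04  0.02]
```

```bash
python3 -m crank '[[[0,0,0],[0,0,0],1],[[0,0,0],[0,0,0],-1],[[0,0,0],[0,0,0],-1],[[0,0,0],[0,0,0],-1],[[0,0,0],[0,0,0],-1],[[0,0,0],[0,0,0],-1]]' 30; python3 go.py .6 .14 .15 -179.2
python3 - <<'E'
from h import *
c=cap('top');im=c['color'][175:295,340:500,::-1]
cv2.imwrite('pics/g2.png',cv2.resize(im,None,fx=5,fy=5,interpolation=cv2.INTER_CUBIC))
E
```

```text
time_s: 5.2
tcp_pos: [0.4938, -0.185, 0.0764]
eef_rot: [-180.0, -0.1, -179.2]
contact_force: [-0.4, 0.6, -1.1]
gripper_width: 0.0674
gripper_force: 0.0
t 5.2 pos [ 0.4938 -0.185   0.0764] rot [-1.7998e+02 -5.0000e-02 -1.7919e+02] w 0.0674 gf 0.0 F [-0.4  0.6 -1.1] q6 -90.0
turn [-0.02 -0.05  0.01] shift after turn cm [-11.08  32.35  -7.36]
```

View pics/g2.png

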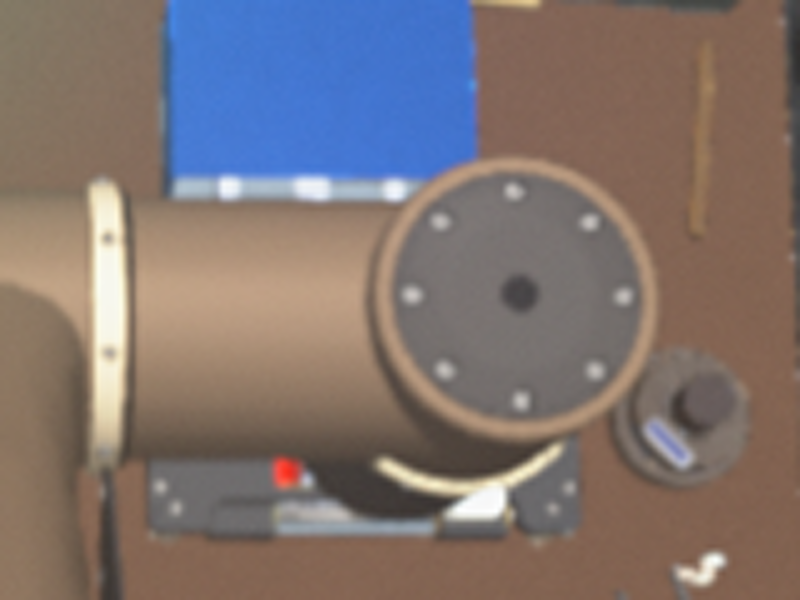

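The hood end is clear and the carriage is out; the lever at (287,472) is released. I'll lift away and look at the deck and bars.

```bash
python3 -m crank '[[[0,0,0],[0,0,-2],-1],[[0,0,0],[0,0,-4],-1],[[0,0,0],[0,0,-4],-1],[[0,0,0],[0,0,-4],-1],[[0,0,0],[0,0,-2],-1],[[0,0,0],[-2,3,0],-1],[[0,0,0],[-2,4,0],-1],[[0,0,0],[-2,4,0],-1]]' 
python3 -m crank '[[[0,0,0],[-2,4.2,0],-1],[[0,0,0],[-2,4.2,0],-1],[[0,0,0],[0,4.2,0],-1],[[0,0,0],[0,4.2,0],-1],[[0,0,0],[0,3,0],-1],[[0,0,0],[0,0,0],-1]]'
python3 - <<'E'
from h import *
c=cap('top');np.save('c1.npy',c,allow_pickle=True)
b=c['color'][165:290,345:505,::-1]
cv2.imwrite('pics/g3.png',cv2.resize(b,(800,600),interpolation=cv2.INTER_CUBIC))
cv2.imwrite('pics/full3.png',c['color'][...,::-1])
E
python3 go.py .6 .14 .15 -179.2
```

```text
time_s: 6.05
tcp_pos: [0.5528, -0.0735, 0.2371]
eef_rot: [-180.0, 0.0, -179.3]
contact_force: [1.2, -0.8, -0.0]
gripper_width: 0.0872
gripper_force: 0.0
time_s: 6.65
tcp_pos: [0.5898, 0.1275, 0.2362]
eef_rot: [-180.0, -0.0, -179.0]
contact_force: [-0.3, 0.2, 0.3]
gripper_width: 0.0875
gripper_force: 0.0
t 6.7 pos [0.5896 0.1259 0.2362] rot [-1.7996e+02 -4.0000e-02 -1.7906e+02] w 0.0874 gf 0.0 F [ 1.1 -0.1 -1. ] q6 -120.0
turn [-0.04 -0.04  0.14] shift after turn cm [-1.06  1.39  8.62]
```

View pics/g3.png

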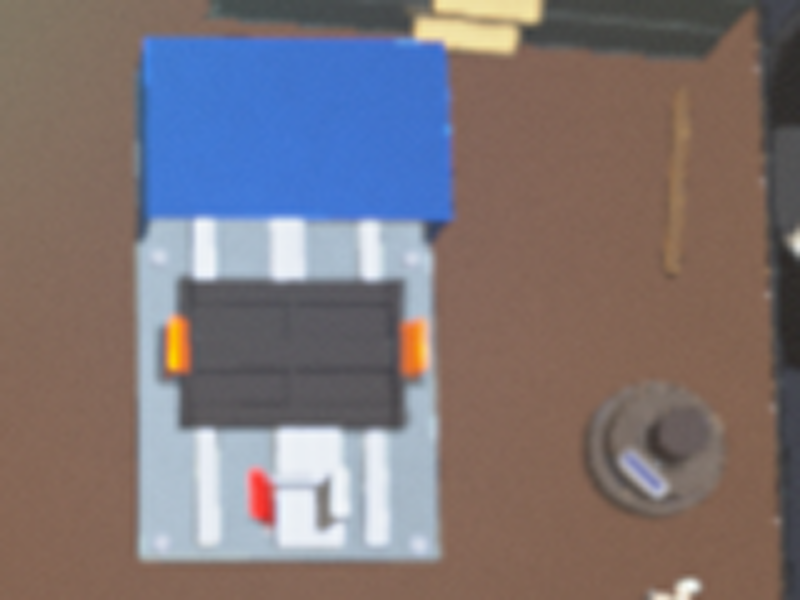

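The carriage is fully out: the black deck spans x 180-405 and y 280-428 in the crop, with orange clips at (177,345) and (413,348). I'll compute the deck centre and refine the bars from the first view.

Run:
```python
from h import *
c=np.load('c1.npy',allow_pickle=True).item()
hsv=cv2.cvtColor(c['color'],cv2.COLOR_RGB2HSV);H,S,V=[hsv[...,i].astype(int) for i in range(3)]
print('deck',rect(c,(V<90)&(S<90),.027,(378,218,428,257)))
o=(S>180)&(V>180)&(H>8)&(H<25)
for b in[(370,220,388,250),(420,220,436,250)]: print('clip',rect(c,o,.05,b))
P=lambda x,y,z: print((x,y),ray(c,[(345+x/5-.4,165+y/4.8-.4)],z).round(4))
for p in[(180,282),(403,282),(180,428),(404,428)]:P(*p,.026)
# bars from first image
im=cv2.imread('pics/top0.png').astype(int)
lum=im.sum(2)/3
for b in[(258,218,286,238),(296,190,322,208)]:
    u0,v0,u1,v1=b;L=im[v0:v1,u0:u1,0]  # blue channel
    print(b);print(L)
```

```text
deck {'n': np.int32(103), 'cen': array([ 0.5601, -0.2189]), 'yaw_long': 69.8, 'rms': array([0.051 , 0.0336]), 'rectc': array([ 556.6, -213.1]), 'rects': array([39. , 49.2]), 'ra': 13.0}
clip {'n': np.int32(27), 'cen': array([ 0.5759, -0.1239]), 'yaw_long': 0.3, 'rms': array([0.0243, 0.0067]), 'rectc': array([ 575.8, -123.7]), 'rects': array([ 4.9, 22.4]), 'ra': 89.9}
clip {'n': np.int32(28), 'cen': array([ 0.5762, -0.2385]), 'yaw_long': 178.9, 'rms': array([0.0236, 0.007 ]), 'rectc': array([ 575.5, -238.5]), 'rects': array([ 4.9, 22.4]), 'ra': 89.0}
(180, 282) [[ 0.6138 -0.1276]]
(403, 282) [[ 0.616 -0.239]]
(180, 428) [[ 0.5374 -0.1275]]
(404, 428) [[ 0.5393 -0.2383]]
(258, 218, 286, 238)
[[101  99 102 101 101  98  98  99  98  98  97  99  99  98  98  96  97  97
   97  96  96  96  96  95  95  95  95  96]
 [101 100 100 100  98 101  99  98 100  99  97  99  97  97  97  96  95  95
   95  96  95  94  96  94  95  94  94  94]
 [100 100 102  99  99 100  99  98  98  99  98  97  97  98  97  98  95  97
   96  97  96  97  96  96  97  96  94  95]
 [100 100 101 101  99  99 100  98  98  98  97  97 
[... 3223 characters left out ...]
20 108  98
   97  98  99  99  99 100  99  98]
 [100 100 100 121 169 186 189 192 173 159 152 127 116 104  97  98  97  99
   98  98  98  98  98  98  98  99]
 [100 100  99 107 139 162 170 174 141 117 112 101  98  96  96  96  98  99
   98  97  98  98  97  95  98  97]
 [101  98  99  97 104 120 120 122 104  98  96  98  97  99  97  99  98  98
   98  98  98  97  98  98  99  98]
 [100 100  98  98  99  99  97  95  98  98  98  98  98  96  97  99  98  99
   99  97  99  97  96  98  96  97]
 [ 99  98 100  99  98  98  98  99  97  97  98  98  97  98  98  98  97  97
   98  97  95  99  98  98  94  97]
 [ 99  98  99  98  96 100  97  97  97  97  97  97  97  98  97  97  97  95
   98  95  96  97  99  97  96  96]]
```

```bash
python3 - <<'E'
from h import *
c=np.load('c1.npy',allow_pickle=True).item() # calibration
im=cv2.imread('pics/top0.png')
R=im[:,:,2].astype(int)
for b in[(258,218,286,238),(296,193,322,208)]:
    u0,v0,u1,v1=b;k=np.zeros(R.shape,bool);k[v0:v1,u0:u1]=1
    print(R[v0:v1,u0:u1].min(),np.median(R[v0:v1,u0:u1]),R[v0:v1,u0:u1].max())
    for z in(.009,):
      for t in (135,155): print(rect(c,(R>t)&k,z))
E
python3 go.py .6 .14 .15 -179.2
```

```text
128 134.0 209
{'n': np.int32(127), 'cen': array([0.6027, 0.1459]), 'yaw_long': 70.0, 'rms': array([0.0471, 0.0173]), 'rectc': array([602.1, 145.8]), 'rects': array([47.7, 18.4]), 'ra': 68.9}
{'n': np.int32(91), 'cen': array([0.6021, 0.1457]), 'yaw_long': 69.4, 'rms': array([0.0428, 0.0137]), 'rectc': array([601.9, 145.4]), 'rects': array([42.3, 13.7]), 'ra': 69.0}
38 130.0 209
{'n': np.int32(102), 'cen': array([0.6773, 0.0563]), 'yaw_long': 109.1, 'rms': array([0.0445, 0.015 ]), 'rectc': array([677.4,  55.7]), 'rects': array([16.5, 45.7]), 'ra': 22.2}
{'n': np.int32(77), 'cen': array([0.6771, 0.0561]), 'yaw_long': 111.2, 'rms': array([0.0415, 0.0121]), 'rectc': array([677.2,  56.3]), 'rects': array([12.2, 42.4]), 'ra': 22.2}
t 6.7 pos [0.5896 0.1259 0.2362] rot [-1.7996e+02 -4.0000e-02 -1.7906e+02] w 0.0874 gf 0.0 F [ 1.1 -0.1 -1. ] q6 -120.0
turn [-0.04 -0.04  0.14] shift after turn cm [-1.06  1.39  8.62]
```

View pics/full3.png

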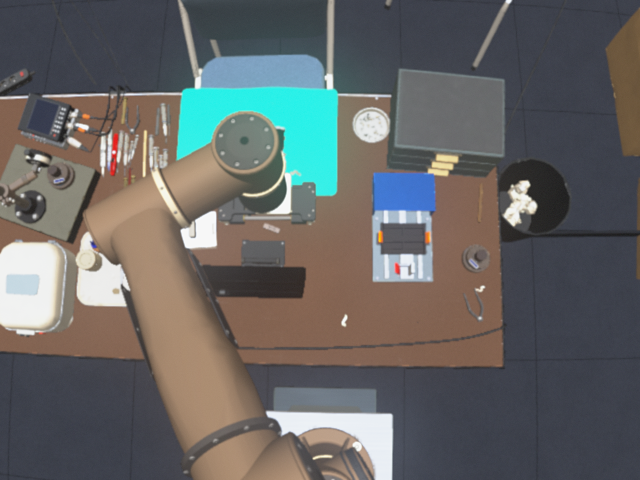

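Only the two bars show; the area the arm had been covering is empty. Before descending I'll check how tall the screen is near bar 1.

```bash
python3 - <<'E'
from h import *
W=np.load('top0.npy')
m=(W[...,1]>.0)&(W[...,1]<.27)&(W[...,0]<.75)&(W[...,0]>.3)
for a in np.arange(.36,.6,.02):
    k=m&(W[...,0]>a)&(W[...,0]<=a+.02); print(round(a,2),k.sum(),np.nanmax(W[k][:,2]).round(3))
E
python3 go.py .602 .1457 .0295 -110.7
```

```text
0.36 890 0.011
0.38 882 0.007
0.4 1296 0.192
0.42 1365 0.199
0.44 808 0.192
0.46 731 0.143
0.48 658 0.089
0.5 792 0.066
0.52 771 0.01
0.54 838 0.011
0.56 816 0.012
0.58 840 0.015
t 6.7 pos [0.5896 0.1259 0.2362] rot [-1.7996e+02 -4.0000e-02 -1.7906e+02] w 0.0874 gf 0.0 F [ 1.1 -0.1 -1. ] q6 -120.0
turn [-1.000e-02 -6.000e-02 -6.836e+01] shift after turn cm [-2.29 -0.46 20.67]
```

Gripping across bar 1 where it lies would put the gripper body close to the screen. I'll lift it by its ends instead, set it down in the open and regrip across it.

```bash
python3 -m crank '[[[0,0,7.23],[0,0,2],-1],[[0,0,7.23],[0,0,2],-1],[[0,0,7.23],[0,0,2],-1],[[0,0,0],[0,0,3],-1],[[0,0,0],[0,0,3],-1],[[0,0,0],[0,0,0],-1]]' 20; python3 go.py .602 .1457 .027 159.3
```

```text
time_s: 7.3
tcp_pos: [0.5873, 0.1222, 0.1127]
eef_rot: [-179.7, -0.3, 159.0]
contact_force: [-0.3, -0.6, -0.0]
gripper_width: 0.0876
gripper_force: 0.0
t 7.3 pos [0.5873 0.1222 0.1127] rot [-179.68   -0.31  159.  ] w 0.0876 gf 0.0 F [-0.3 -0.6 -0. ] q6 -141.0
turn [-0.31 -0.31 -0.3 ] shift after turn cm [-0.55  2.72  8.57]
```

```bash
python3 -m crank '[[[0,0,0],[-0.6,2.7,2],-1],[[0,0,0],[0,0,2.5],-1],[[0,0,0],[0,0,0],-1],[[0,0,0],[0,0,0],-1]]' 20; python3 go.py .602 .1457 .027 159.3
```

```text
time_s: 7.7
tcp_pos: [0.6054, 0.1471, 0.0727]
eef_rot: [-180.0, 0.0, 159.1]
contact_force: [-0.0, -0.1, 1.4]
gripper_width: 0.0878
gripper_force: 0.0
t 7.7 pos [0.6054 0.1471 0.0727] rot [-1.7997e+02  1.0000e-02  1.5910e+02] w 0.0878 gf 0.0 F [-0.  -0.1  1.4] q6 -143.0
turn [-0.03  0.01 -0.2 ] shift after turn cm [ 0.27 -0.25  4.57]
```

```bash
python3 -m crank '[[[0,0,-0.2],[0.27,-0.25,2],-1],[[0,0,0],[0,0,1.5],-1],[[0,0,0],[0,0,1],-1],[[0,0,0],[0,0,0],-1],[[0,0,0],[0,0,0],0.2],[[0,0,0],[0,0,0],1],[[0,0,0],[0,0,0],1],[[0,0,0],[0,0,0],1]]' 20; python3 go.py .602 .1457 .027 159.3
```

```text
time_s: 8.5
tcp_pos: [0.602, 0.1465, 0.0271]
eef_rot: [180.0, 0.0, 159.3]
contact_force: [-0.5, 0.3, -0.9]
gripper_width: 0.0614
gripper_force: 0.0
t 8.5 pos [0.602  0.1465 0.0271] rot [1.7996e+02 3.0000e-02 1.5932e+02] w 0.0614 gf 0.0 F [-0.5  0.3 -0.9] q6 -142.0
turn [0.04 0.03 0.02] shift after turn cm [-0.03 -0.07  0.01]
```

```bash
python3 -m crank '[[[0,0,0],[0,0,0],1],[[0,0,0],[0,0,0],1],[[0,0,0],[0,0,0],1],[[0,0,0],[0,0,0],1],[[0,0,0],[0,0,0],1]]' 20;  python3 go.py .58 .0 .08 -179
```

```text
time_s: 9.0
tcp_pos: [0.6017, 0.1463, 0.0266]
eef_rot: [-180.0, -0.0, 159.3]
contact_force: [-1.1, 0.9, 1.9]
gripper_width: 0.0417
gripper_force: 20.0
t 9.0 pos [0.6017 0.1463 0.0266] rot [-180.     -0.    159.31] w 0.0417 gf 20.0 F [-1.1  0.9  1.9] q6 -142.0
turn [ -0.    -0.   -21.69] shift after turn cm [  2.43 -14.59  -5.34]
```

```bash
python3 -m crank '[[[0,0,0],[0,0,-2],1],[[0,0,0],[0,0,-3],1],[[0,0,-7.23],[0,0,0],1],[[0,0,-7.23],[0,0,0],1],[[0,0,-7.23],[0,0,0],1],[[0,0,0],[0.5,-3,0],1],[[0,0,0],[0.5,-3.5,0],1],[[0,0,0],[0.6,-3.5,0],1]]' 20; python3 -m crank '[[[0,0,0],[0.6,-3.5,0],1],[[0,0,0],[0,-1.5,0],1],[[0,0,0],[0,0,2],1],[[0,0,0],[0,0,1.5],1],[[0,0,0],[0,0,0],1]]'; python3 go.py .58 .0 .028 -179
```

```text
time_s: 9.8
tcp_pos: [0.5872, 0.0453, 0.0764]
eef_rot: [-180.0, -0.0, -178.9]
contact_force: [0.8, -0.6, -0.4]
gripper_width: 0.0414
gripper_force: 20.0
time_s: 10.3
tcp_pos: [0.5811, -0.0044, 0.0397]
eef_rot: [-180.0, -0.2, -179.0]
contact_force: [-1.0, -0.2, -0.9]
gripper_width: 0.0416
gripper_force: 20.0
t 10.3 pos [ 0.5811 -0.0044  0.0397] rot [-179.96   -0.19 -179.04] w 0.0416 gf 20.0 F [-1.  -0.2 -0.9] q6 -108.0
turn [-0.04 -0.19 -0.04] shift after turn cm [0.11 0.45 1.17]
```

```bash
python3 -m crank '[[[0,0,0],[0,0,0.8],1],[[0,0,0],[0,0,0.48],1],[[0,0,0],[0,0,0],1],[[0,0,0],[0,0,0],0],[[0,0,0],[0,0,0],-0.4],[[0,0,0],[0,0,0],-0.4],[[0,0,0],[0,0,0],-0.4]]' 20; python3 go.py .58 .0 .028 -179;  python3 -m crank '[[[0,0,0],[0,0,-2],-0.4],[[0,0,0],[0,0,-4],-0.4],[[0,0,-8.2],[0,0,-2],-0.4],[[0,0,-8.2],[0,0,0],-0.4],[[0,0,-8.2],[0,0,0],-0.4],[[0,0,-8.2],[0,0,0],-0.4],[[0,0,-8.2],[0,0,0],-0.4],[[0,0,-8.2],[0,0,0],-0.4]]'; python3 -m crank '[[[0,0,-8.2],[0,0,0],-0.4],[[0,0,-8.2],[0,0,0],-0.4],[[0,0,-8.2],[0,0,0],-0.4],[[0,0,-8.2],[0,0,0],-0.4],[[0,0,-8],[0,0,0],-0.4],[[0,0,0],[0,0,0],-0.4]]'; python3 go.py .5811 -.0044 .0295 -89
python3 - <<'E'
from h import *
c=cap('top','g4')
E
```

```text
time_s: 11.0
tcp_pos: [0.5825, -0.004, 0.0291]
eef_rot: [180.0, 0.0, -179.0]
contact_force: [0.7, -0.3, -0.3]
gripper_width: 0.0596
gripper_force: 0.0
t 11.0 pos [ 0.5825 -0.004   0.0291] rot [ 1.7999e+02  3.0000e-02 -1.7899e+02] w 0.0596 gf 0.0 F [ 0.7 -0.3 -0.3] q6 -108.0
turn [0.01 0.03 0.01] shift after turn cm [0.25 0.4  0.11]
time_s: 11.8
tcp_pos: [0.5823, -0.0041, 0.109]
eef_rot: [-180.0, 0.0, -129.5]
contact_force: [0.5, 0.8, -0.3]
gripper_width: 0.0613
gripper_force: 0.0
time_s: 12.4
tcp_pos: [0.5824, -0.004, 0.1089]
eef_rot: [-180.0, 0.0, -88.9]
contact_force: [-0.6, -0.6, 0.6]
gripper_width: 0.0613
gripper_force: 0.0
t 12.4 pos [ 0.5824 -0.004   0.1089] rot [-179.98    0.    -88.88] w 0.0613 gf 0.0 F [-0.6 -0.6  0.6] q6 -18.0
turn [-0.02  0.    0.12] shift after turn cm [0.03 0.13 7.94]
```

```bash
python3 -m crank '[[[0,0,0],[0,0,3],-0.4],[[0,0,0],[0,0,2.5],-0.4],[[0,0,0],[0,0,1.5],-0.4],[[0,0,0],[0,0,0.95],-0.4],[[0,0,0],[0,0,0],-0.4],[[0,0,0],[0,0,0],0.2],[[0,0,0],[0,0,0],1],[[0,0,0],[0,0,0],1]]' 25;python3 -m crank '[[[0,0,0],[0,0,0],1],[[0,0,0],[0,0,0],1],[[0,0,0],[0,0,0],1],[[0,0,0],[0,0,0],1],[[0,0,0],[0,0,0],1],[[0,0,0],[0,0,0],1]]';  python3 go.py .5581 -.1573 .1 -89
```

```text
time_s: 13.25
tcp_pos: [0.583, -0.0038, 0.0302]
eef_rot: [-179.9, 0.0, -89.0]
contact_force: [-0.8, 0.9, 1.3]
gripper_width: 0.0429
gripper_force: 0.0
time_s: 13.85
tcp_pos: [0.5824, -0.004, 0.0293]
eef_rot: [-180.0, -0.0, -89.0]
contact_force: [-0.2, 0.9, 1.7]
gripper_width: 0.0112
gripper_force: 25.0
t 13.8 pos [ 0.5824 -0.004   0.0293] rot [-180.   -0.  -89.] w 0.0112 gf 25.0 F [-0.2  0.9  1.7] q6 -18.0
turn [-0. -0.  0.] shift after turn cm [15.28  2.69 -7.07]
```

```bash
python3 -m crank '[[[0,0,0],[0,0,-3],1],[[0,0,0],[0,0,-4],1],[[0,0,0],[2,0.4,0],1],[[0,0,0],[3,0.5,0],1],[[0,0,0],[3,0.5,0],1],[[0,0,0],[3,0.5,0],1],[[0,0,0],[2.5,0.4,0],1],[[0,0,0],[1.5,0.3,0],1]]';python3 -m crank '[[[0,0,0],[0,0,0],1],[[0,0,0],[0,0,0],1]]';  python3 go.py .5581 -.1573 .0525 -89
```

```text
time_s: 14.65
tcp_pos: [0.5584, -0.1561, 0.0991]
eef_rot: [180.0, 0.0, -89.1]
contact_force: [-0.2, -0.1, -0.5]
gripper_width: 0.011
gripper_force: 25.0
time_s: 14.85
tcp_pos: [0.559, -0.1544, 0.0992]
eef_rot: [180.0, 0.0, -89.0]
contact_force: [0.3, 0.5, 0.1]
gripper_width: 0.0109
gripper_force: 25.0
t 14.8 pos [ 0.559  -0.1544  0.0992] rot [ 1.800e+02  1.000e-02 -8.904e+01] w 0.0109 gf 25.0 F [0.3 0.5 0.1] q6 -3.0
turn [ 0.    0.01 -0.04] shift after turn cm [0.29 0.09 4.67]
```

```bash
python3 -m crank '[[[0,0,0],[0.29,0.09,2],1],[[0,0,0],[0,0,1.2],1],[[0,0,0],[0,0,0.6],1],[[0,0,0],[0,0,0],1],[[0,0,0],[0,0,0],1]]';  python3 go.py .5581 -.1573 .0525 -89
```

```text
time_s: 15.35
tcp_pos: [0.5584, -0.157, 0.0614]
eef_rot: [180.0, -0.0, -89.0]
contact_force: [-0.5, 0.8, -0.6]
gripper_width: 0.011
gripper_force: 25.0
t 15.3 pos [ 0.5584 -0.157   0.0614] rot [ 1.800e+02 -1.000e-02 -8.896e+01] w 0.011 gf 25.0 F [-0.5  0.8 -0.6] q6 -3.0
turn [ 0.   -0.01  0.04] shift after turn cm [0.03 0.03 0.89]
```

```bash
python3 -m crank '[[[0,0,0],[0,0,0.4],1],[[0,0,0],[0,0,0.25],1],[[0,0,0],[0,0,0.2],1],[[0,0,0],[0,0,0],1],[[0,0,0],[0,0,0],1]]';  python3 go.py .5581 -.1573 .0525 -89
python3 - <<'E'
from h import *
c=cap('scene','s5')
cv2.imwrite('pics/s5c.png',cv2.resize(c['color'][160:280,320:480,::-1],None,fx=5,fy=5,interpolation=cv2.INTER_CUBIC))
E
```

```text
time_s: 15.85
tcp_pos: [0.5582, -0.1574, 0.0528]
eef_rot: [-180.0, -0.0, -89.0]
contact_force: [0.6, -0.1, -0.3]
gripper_width: 0.0106
gripper_force: 25.0
t 15.8 pos [ 0.5582 -0.1574  0.0528] rot [-180.   -0.  -89.] w 0.0106 gf 25.0 F [ 0.6 -0.1 -0.3] q6 -3.0
turn [-0. -0. -0.] shift after turn cm [-0.01  0.01  0.03]
```

View pics/s5c.png

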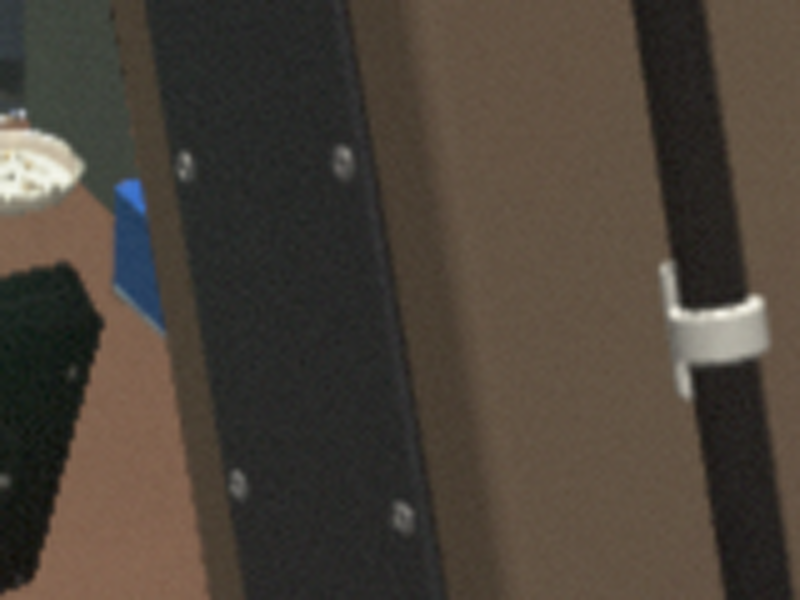

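The arm blocks the scene view. There is no contact force, and the bar bottom is about 2.5 mm inside the pocket mouth, so I'll release narrowly, lift and look.

```bash
python3 -m crank '[[[0,0,0],[0,0,0],0.55],[[0,0,0],[0,0,0],0.55],[[0,0,0],[0,0,0],0.55],[[0,0,0],[0,0,-1.5],0.55],[[0,0,0],[0,0,-3],0.55],[[0,0,0],[0,0,-4],0.3],[[0,0,0],[-3,0,-1],0],[[0,0,0],[-4,0,0],-0.4]]'; python3 -m crank '[[[0,0,0],[-4,-1,0],-0.4],[[0,0,0],[-4,-2,0],-0.4],[[0,0,0],[-4,-4,0],-0.4],[[0,0,0],[0,-4,0],-0.4],[[0,0,0],[0,0,0],-0.4]]'
python3 go.py .677 .056 .0295 -69
python3 - <<'E'
from h import *
c=cap('top','g6');np.save('c6.npy',c,allow_pickle=True)
a=cv2.resize(c['color'][205:265,365:445,::-1],(800,600),interpolation=cv2.INTER_CUBIC);cv2.imwrite('pics/g6c.png',a)
R=c['color'][...,0].astype(int);V=c['color'].max(2)
u=slice(384,422);b=(c['color'].min(2)>100);k=np.zeros_like(b);k[225:256,384:424]=1
print(rect(c,b&k,.029))
E
```

```text
time_s: 16.7
tcp_pos: [0.5582, -0.0876, 0.1504]
eef_rot: [-179.7, 0.0, -89.1]
contact_force: [0.2, 1.3, -0.8]
gripper_width: 0.0383
gripper_force: 0.0
time_s: 17.2
tcp_pos: [0.6639, 0.0314, 0.1469]
eef_rot: [-179.9, -0.0, -88.9]
contact_force: [-1.1, -0.7, -0.4]
gripper_width: 0.0611
gripper_force: 0.0
t 17.2 pos [0.6639 0.0314 0.1469] rot [-1.7994e+02 -4.0000e-02 -8.8870e+01] w 0.0611 gf 0.0 F [-1.1 -0.7 -0.4] q6 -18.0
turn [ -0.05  -0.05 -19.87] shift after turn cm [-1.83 -2.1  11.74]
{'n': np.int32(113), 'cen': array([ 0.5585, -0.1569]), 'yaw_long': 90.6, 'rms': array([0.0453, 0.0153]), 'rectc': array([ 559.3, -157.8]), 'rects': array([15. , 44.6]), 'ra': 1.0}
```

View pics/g6c.png

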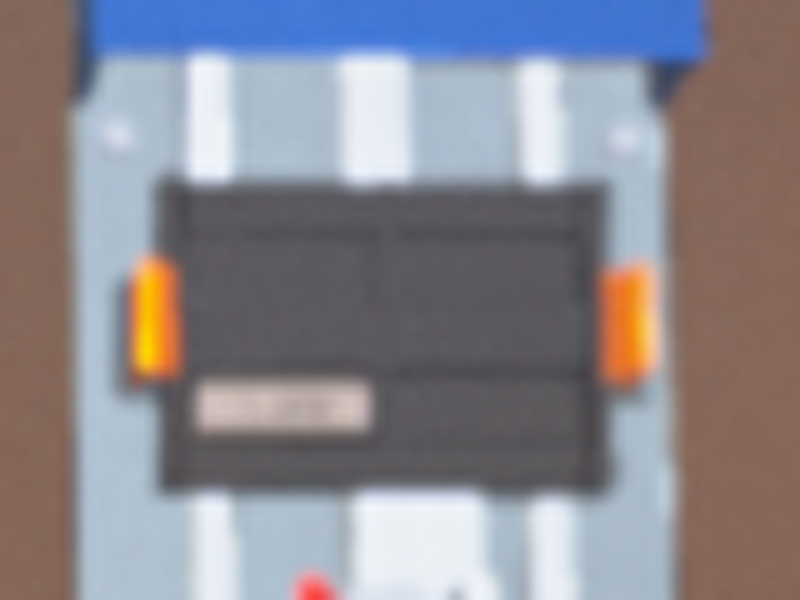

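Bar 1 sits squarely in the lower-left pocket at (283,405). I'll check whether bar 2 is still visible where it was.

Run:
```python
from h import *
c=np.load('c6.npy',allow_pickle=True).item()
W=world(c);k=np.zeros((480,640),bool);k[232:250,386:400]=1;m=(c['color'].min(2)>120)&k
print('bar1 z',np.nanmedian(W[m][:,2]),'deck z',np.nanmedian(W[225:238,385:418,2]))
im=cv2.imread('pics/g4.png');R=im[:,:,2].astype(int)
k=np.zeros(R.shape,bool);k[193:212,290:325]=1;print(rect(c,(R>155)&k,.009))
cv2.imwrite('pics/g6w.png',cv2.resize(c['color'][120:280,220:420,::-1],(800,600)))
```

```text
bar1 z 0.026714920435629064 deck z 0.02107373090003728
{'n': np.int32(220), 'cen': array([0.6801, 0.0766]), 'yaw_long': 101.0, 'rms': array([0.0551, 0.0274]), 'rectc': array([677.4,  72.1]), 'rects': array([31.5, 55.7]), 'ra': 1.7}
```

View pics/g6w.png

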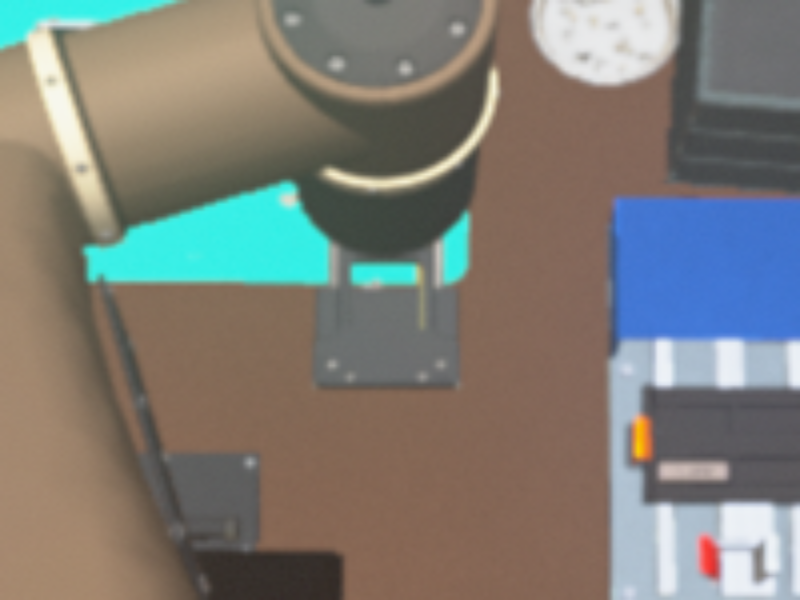

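Bar 2's end still shows at (372,284) where expected, so I'll go for it.

```bash
python3 -m crank '[[[0,0,-6.6],[0,0,0],-0.4],[[0,0,-6.6],[0,0,0],-0.4],[[0,0,-6.6],[0,0,0],-0.4],[[0,0,0],[-1,-1.1,2],-0.4],[[0,0,0],[-0.8,-1,3],-0.4],[[0,0,0],[0,0,2],-0.4],[[0,0,0],[0,0,0],-0.4],[[0,0,0],[0,0,0],-0.4]]' 25; python3 go.py .677 .056 .0295 -69
```

```text
time_s: 18.05
tcp_pos: [0.6731, 0.0536, 0.0782]
eef_rot: [180.0, -0.0, -69.2]
contact_force: [-0.6, -0.4, 1.9]
gripper_width: 0.0614
gripper_force: 0.0
t 18.1 pos [0.6731 0.0536 0.0782] rot [ 1.7996e+02 -2.0000e-02 -6.9210e+01] w 0.0614 gf 0.0 F [-0.6 -0.4  1.9] q6 -0.0
turn [ 0.04 -0.02 -0.21] shift after turn cm [-0.09 -0.46  4.87]
```

```bash
python3 -m crank '[[[0,0,0],[-0.1,-0.46,2],-0.4],[[0,0,0],[0,0,1.5],-0.4],[[0,0,0],[0,0,0.9],-0.4],[[0,0,0],[0,0,0.45],-0.2],[[0,0,0],[0,0,0],0.2],[[0,0,0],[0,0,0],1],[[0,0,0],[0,0,0],1],[[0,0,0],[0,0,0],1]]' 25;python3 -m crank '[[[0,0,0],[0,0,0],1],[[0,0,0],[0,0,0],1],[[0,0,0],[0,0,0],1],[[0,0,0],[0,0,0],1],[[0,0,0],[0,0,0],1],[[0,0,0],[0,0,0],1]]';  python3 go.py .5591 -.2093 .11 -89
```

```text
time_s: 18.85
tcp_pos: [0.6777, 0.0567, 0.0299]
eef_rot: [-179.9, -0.0, -69.2]
contact_force: [-0.0, 0.2, 0.5]
gripper_width: 0.0271
gripper_force: 0.0
time_s: 19.45
tcp_pos: [0.6774, 0.0567, 0.0295]
eef_rot: [-180.0, -0.0, -69.2]
contact_force: [-1.6, 1.0, 2.6]
gripper_width: 0.0109
gripper_force: 25.0
t 19.4 pos [0.6774 0.0567 0.0295] rot [-179.99   -0.    -69.19] w 0.0109 gf 25.0 F [-1.6  1.   2.6] q6 -0.0
turn [-1.000e-02 -0.000e+00  1.981e+01] shift after turn cm [26.39 12.3  -8.05]
```

```bash
python3 -m crank '[[[0,0,0],[0,0,-3],1],[[0,0,0],[0,0,-4],1],[[0,0,6.6],[0,0,-2],1],[[0,0,6.6],[0,0,0],1],[[0,0,6.6],[0,0,0],1],[[0,0,0],[1.5,2,0],1],[[0,0,0],[2.5,3,0],1],[[0,0,0],[2.5,3,0],1]]';python3 -m crank '[[[0,0,0],[3,2.5,0],1],[[0,0,0],[3,1.5,0],1],[[0,0,0],[3.5,0.3,0],1],[[0,0,0],[3.5,0,0],1],[[0,0,0],[3.5,0,0],1],[[0,0,0],[2.4,0,0],1],[[0,0,0],[1,0,0],1],[[0,0,0],[0,0,0],1]]';  python3 go.py .5591 -.2093 .0525 -89
```

```text
time_s: 20.25
tcp_pos: [0.5974, -0.0102, 0.1186]
eef_rot: [180.0, -0.0, -89.0]
contact_force: [0.9, 0.0, -0.3]
gripper_width: 0.0107
gripper_force: 25.0
time_s: 21.05
tcp_pos: [0.5587, -0.2106, 0.1189]
eef_rot: [180.0, 0.0, -89.1]
contact_force: [0.2, 0.3, -1.3]
gripper_width: 0.0109
gripper_force: 25.0
t 21.1 pos [ 0.5587 -0.2106  0.1189] rot [ 1.7997e+02  1.0000e-02 -8.9120e+01] w 0.0109 gf 25.0 F [ 0.2  0.3 -1.3] q6 3.0
turn [ 0.03  0.01 -0.12] shift after turn cm [-0.13 -0.04  6.64]
```

```bash
python3 -m crank '[[[0,0,-0.1],[-0.1,0,2],1],[[0,0,0],[0,0,2],1],[[0,0,0],[0,0,1.4],1],[[0,0,0],[0,0,0.5],1],[[0,0,0],[0,0,0],1],[[0,0,0],[0,0,0],1]]';  python3 go.py .5591 -.2093 .0525 -89
```

```text
time_s: 21.65
tcp_pos: [0.5596, -0.2083, 0.0608]
eef_rot: [-180.0, -0.0, -88.9]
contact_force: [0.0, -0.6, 0.3]
gripper_width: 0.011
gripper_force: 25.0
t 21.6 pos [ 0.5596 -0.2083  0.0608] rot [-1.7996e+02 -1.0000e-02 -8.8870e+01] w 0.011 gf 25.0 F [ 0.  -0.6  0.3] q6 3.0
turn [-0.04 -0.01  0.13] shift after turn cm [0.1  0.05 0.83]
```

```bash
python3 -m crank '[[[0,0,0.1],[0.1,0.05,0.3],1],[[0,0,0],[0,0,0.3],1],[[0,0,0],[0,0,0.2],1],[[0,0,0],[0,0,0],1],[[0,0,0],[0,0,0],1]]';  python3 go.py .5591 -.2093 .0525 -89
```

```text
time_s: 22.15
tcp_pos: [0.5585, -0.2096, 0.0523]
eef_rot: [180.0, -0.0, -89.0]
contact_force: [0.6, 0.3, -0.2]
gripper_width: 0.011
gripper_force: 25.0
t 22.1 pos [ 0.5585 -0.2096  0.0523] rot [180.  -0. -89.] w 0.011 gf 25.0 F [ 0.6  0.3 -0.2] q6 3.0
turn [ 0. -0. -0.] shift after turn cm [-0.03 -0.06 -0.02]
```

Now release, lift, and move towards the lid.

```bash
python3 -m crank '[[[0,0,0],[0,0,0],0.55],[[0,0,0],[0,0,0],0.55],[[0,0,0],[0,0,0],0.55],[[0,0,0],[0,0,-1.5],0.55],[[0,0,0],[0,0,-3],0.55],[[0,0,0],[0,0,-4],0.3],[[0,0,0],[0,0,-4],0],[[0,0,0],[-3,0,-4],-0.4]]'; python3 -m crank '[[[0,0,0],[-4,0,0],-0.4],[[0,0,0],[-4.5,0,0],-0.4],[[0,0,0],[-4.5,0,0],-0.4],[[0,0,0],[-4.5,0,0],-0.4],[[0,0,0],[-4.5,0,0],-0.4],[[0,0,0],[-4.5,0,0],-0.4],[[0,0,0],[-4.5,0,0],-0.4],[[0,0,0],[-4,0,0],-0.4]]'
python3 - <<'E'
from h import *
c=cap('top','g7');np.save('c7.npy',c,allow_pickle=True)
m=(c['color'].min(2)>105);k=np.zeros_like(m)
k[225:256,384:403]=1;print('b1',rect(c,m&k,.029))
k[:]=0;k[225:252,403:424]=1;print('b2',rect(c,m&k,.029))
a=cv2.resize(c['color'][205:265,365:445,::-1],(400,300),interpolation=cv2.INTER_CUBIC)
b=cv2.resize(c['color'][190:270,150:256,::-1],(400,300),interpolation=cv2.INTER_CUBIC);cv2.imwrite('pics/g7c.png',np.hstack([a,b]))
E
python3 go.py .591 .3395 .15 -174.5
```

```text
time_s: 22.95
tcp_pos: [0.5578, -0.181, 0.2187]
eef_rot: [180.0, -0.0, -89.1]
contact_force: [0.3, 0.2, -0.2]
gripper_width: 0.0381
gripper_force: 0.0
time_s: 23.75
tcp_pos: [0.5515, 0.1726, 0.2175]
eef_rot: [-180.0, 0.0, -89.0]
contact_force: [0.9, -0.1, 0.3]
gripper_width: 0.0616
gripper_force: 0.0
b1 {'n': np.int32(98), 'cen': array([ 0.5587, -0.1572]), 'yaw_long': 91.6, 'rms': array([0.0453, 0.0134]), 'rectc': array([ 558. , -157.8]), 'rects': array([12.5, 44.5]), 'ra': 1.0}
b2 {'n': np.int32(109), 'cen': array([ 0.5589, -0.2095]), 'yaw_long': 90.9, 'rms': array([0.0454, 0.0146]), 'rectc': array([ 559. , -209.7]), 'rects': array([12.5, 44.8]), 'ra': 1.0}
t 23.8 pos [0.5522 0.177  0.2174] rot [-1.7991e+02  8.0000e-02 -8.8850e+01] w 0.0615 gf 0.0 F [2.1 4.  1.2] q6 -36.0
turn [-1.000e-02  1.300e-01  8.565e+01] shift after turn cm [-5.42 15.8   6.74]
```

View pics/g7c.png

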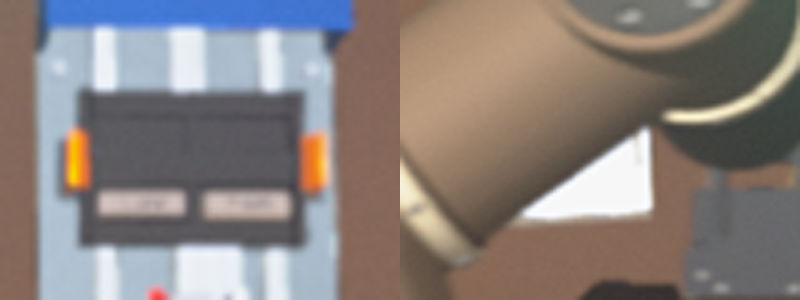

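Both bars lie squarely in the front pockets. Next is the lid.

```bash
python3 -m crank '[[[0,0,8.5],[0,0,0],-0.4],[[0,0,8.5],[0,0,0],-0.4],[[0,0,8.5],[0,0,0],-0.4],[[0,0,8.5],[0,0,0],-0.4],[[0,0,8.5],[0,0,0],-0.4],[[0,0,8.5],[0,0,0],-0.4],[[0,0,8.5],[0,0,0],-0.4],[[0,0,8.5],[0,0,0],-0.4]]' 50;python3 -m crank '[[[0,0,8.5],[0,0,0],-0.4],[[0,0,8.5],[0,0,0],-0.4],[[0,0,0],[-1.2,3.4,0],-0.4],[[0,0,0],[-1.4,4,0],-0.4],[[0,0,0],[-1.4,4,2],-0.4],[[0,0,0],[-1.4,3.6,3],-0.4],[[0,0,0],[0,0,2],-0.4],[[0,0,0],[0,0,0],-0.4]]'; python3 go.py .5913 .340 .0405 -174.5
```

```text
time_s: 24.6
tcp_pos: [0.5518, 0.1704, 0.2173]
eef_rot: [180.0, 0.0, -157.4]
contact_force: [0.1, 0.3, -0.5]
gripper_width: 0.0614
gripper_force: 0.0
time_s: 25.4
tcp_pos: [0.5881, 0.3249, 0.1431]
eef_rot: [-179.8, -0.3, -174.0]
contact_force: [0.5, 0.3, 0.1]
gripper_width: 0.061
gripper_force: 0.0
t 25.4 pos [0.5881 0.3249 0.1431] rot [-179.79   -0.33 -173.96] w 0.061 gf 0.0 F [0.5 0.3 0.1] q6 -129.0
turn [-0.21 -0.33  0.54] shift after turn cm [-0.47  1.47 10.26]
```

```bash
python3 -m crank '[[[0,0,0.5],[-0.4,1.3,2],-0.4],[[0,0,0],[0,0,2.5],-0.4],[[0,0,0],[0,0,2],-0.4],[[0,0,0],[0,0,0],-0.4],[[0,0,0],[0,0,0],-0.4]]'; python3 go.py .5913 .340 .0405 -174.5
```

```text
time_s: 25.9
tcp_pos: [0.5931, 0.3383, 0.0838]
eef_rot: [180.0, 0.1, -174.5]
contact_force: [-0.4, 0.3, 1.1]
gripper_width: 0.0614
gripper_force: 0.0
t 25.9 pos [0.5931 0.3383 0.0838] rot [ 1.7999e+02  6.0000e-02 -1.7451e+02] w 0.0614 gf 0.0 F [-0.4  0.3  1.1] q6 -131.0
turn [ 0.01  0.06 -0.01] shift after turn cm [0.17 0.18 4.33]
```

```bash
python3 -m crank '[[[0,0,0],[0.17,0.18,2],-0.4],[[0,0,0],[0,0,1.3],-0.4],[[0,0,0],[0,0,0.8],-0.4],[[0,0,0],[0,0,0.2],-0.4],[[0,0,0],[0,0,0],0],[[0,0,0],[0,0,0],1],[[0,0,0],[0,0,0],1],[[0,0,0],[0,0,0],1]]' 50; python3 -m crank '[[[0,0,0],[0,0,0],1],[[0,0,0],[0,0,0],1],[[0,0,0],[0,0,0],1],[[0,0,0],[0,0,0],1],[[0,0,0],[0,0,0],1],[[0,0,0],[0,0,0],1]]'; python3 go.py .5766 -.183 .15 -179
```

```text
time_s: 26.7
tcp_pos: [0.5909, 0.3405, 0.0398]
eef_rot: [180.0, 0.0, -174.5]
contact_force: [0.0, 0.1, 0.2]
gripper_width: 0.0352
gripper_force: 0.0
time_s: 27.3
tcp_pos: [0.5908, 0.3405, 0.0394]
eef_rot: [180.0, 0.0, -174.5]
contact_force: [-0.9, 1.4, 1.0]
gripper_width: 0.0157
gripper_force: 50.0
t 27.3 pos [0.5908 0.3405 0.0394] rot [ 1.7998e+02  2.0000e-02 -1.7449e+02] w 0.0157 gf 50.0 F [-0.9  1.4  1. ] q6 -131.0
turn [0.02 0.02 4.51] shift after turn cm [  2.33 -52.31 -11.06]
```

```bash
python3 -m crank '[[[0,0,0],[0,0,-1],1],[[0,0,0],[0,0,-3],1],[[0,0,0],[0,0,-4],1],[[0,0,0],[0,0,-4],1],[[0,0,4.5],[0,0,-3],1],[[0,0,0],[0,-1.5,-1],1],[[0,0,0],[0.3,-3,0],1],[[0,0,0],[0.3,-3.5,0],1]]' 60;python3 go.py .5766 -.183 .15 -179; python3 -m crank '[[[0,0,0],[0.3,-3.5,0],1],[[0,0,0],[0.2,-3.5,0],1],[[0,0,0],[0.2,-3.5,0],1],[[0,0,0],[0.2,-3.5,0],1],[[0,0,0],[0.2,-3.5,0],1],[[0,0,0],[0.2,-3.5,0],1],[[0,0,0],[0.2,-3.5,0],1],[[0,0,0],[0.2,-3.5,0],1]]'; python3 go.py .5766 -.183 .15 -179
```

```text
time_s: 28.1
tcp_pos: [0.5854, 0.2592, 0.1991]
eef_rot: [-180.0, -0.0, -178.9]
contact_force: [-0.0, -1.0, -1.0]
gripper_width: 0.0154
gripper_force: 60.0
t 28.1 pos [0.5854 0.2592 0.1991] rot [-1.7999e+02 -4.0000e-02 -1.7889e+02] w 0.0154 gf 60.0 F [-0. -1. -1.] q6 -130.0
turn [-0.01 -0.04  0.11] shift after turn cm [  1.65 -44.2    4.91]
time_s: 28.9
tcp_pos: [0.5727, -0.0221, 0.1989]
eef_rot: [-180.0, -0.1, -179.0]
contact_force: [0.9, -1.3, -1.9]
gripper_width: 0.0155
gripper_force: 60.0
t 28.9 pos [ 0.5727 -0.0221  0.1989] rot [-1.7999e+02 -8.0000e-02 -1.7896e+02] w 0.0155 gf 60.0 F [ 0.9 -1.3 -1.9] q6 -106.0
turn [-0.01 -0.08  0.04] shift after turn cm [ -0.11 -16.09   4.89]
```

```bash
python3 -m crank '[[[0,0,0],[-0.3,-3.5,0],1],[[0,0,0],[-0.1,-3.5,0],1],[[0,0,0],[0,-3.5,0],1],[[0,0,0],[0,-2.8,1],1],[[0,0,0],[0,-1.5,2],1],[[0,0,0],[0,0,2],1],[[0,0,0],[0,0,0],1],[[0,0,0],[0,0,0],1]]'; python3 go.py .5763 -.183 .08 -179
```

```text
time_s: 29.7
tcp_pos: [0.5799, -0.1683, 0.1492]
eef_rot: [-180.0, -0.1, -179.0]
contact_force: [0.3, -0.1, -0.7]
gripper_width: 0.0156
gripper_force: 60.0
t 29.7 pos [ 0.5799 -0.1683  0.1492] rot [-1.7999e+02 -9.0000e-02 -1.7898e+02] w 0.0156 gf 60.0 F [ 0.3 -0.1 -0.7] q6 -91.0
turn [-0.01 -0.09  0.02] shift after turn cm [ 0.39 -1.46  6.92]
```

```bash
python3 -m crank '[[[0,0,0],[0.38,-1.45,1],1],[[0,0,0],[0,0,2],1],[[0,0,0],[0,0,1.8],1],[[0,0,0],[0,0,0.5],1],[[0,0,0],[0,0,0],1],[[0,0,0],[0,0,0],1]]'; python3 go.py .5763 -.183 .0674 -179
python3 - <<'E'
from h import *
c=cap('top','g8')
cv2.imwrite('pics/g8c.png',cv2.resize(c['color'][205:265,365:445,::-1],(800,600),interpolation=cv2.INTER_CUBIC))
E
```

```text
time_s: 30.3
tcp_pos: [0.5777, -0.1827, 0.0973]
eef_rot: [-180.0, 0.1, -179.0]
contact_force: [1.4, -0.0, -1.1]
gripper_width: 0.0157
gripper_force: 60.0
t 30.3 pos [ 0.5777 -0.1827  0.0973] rot [-1.7998e+02  8.0000e-02 -1.7896e+02] w 0.0157 gf 60.0 F [ 1.4 -0.  -1.1] q6 -90.0
turn [-0.02  0.08  0.04] shift after turn cm [ 0.14 -0.03  2.99]
```

View pics/g8c.png

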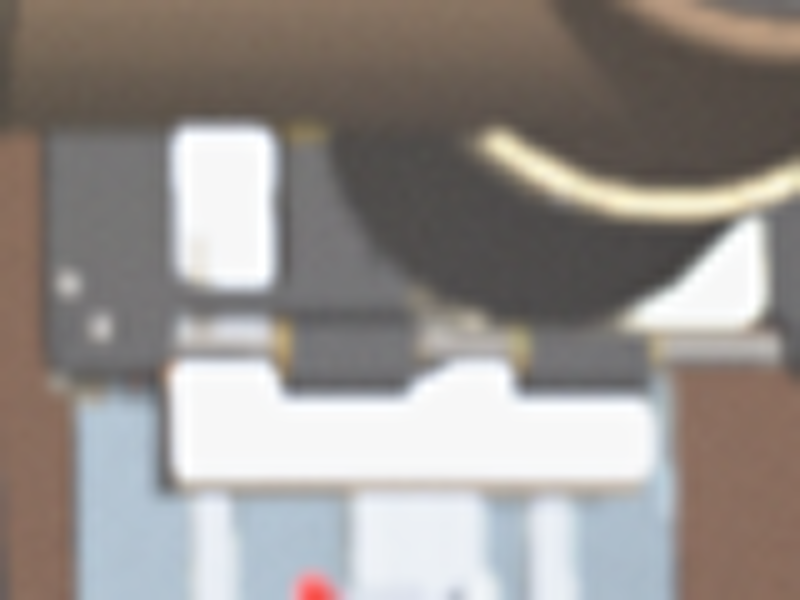

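The held lid spans x 168-658 in the crop with its front edge at about row 487, squarely over the deck. I'll check the numbers, then lower.

```bash
python3 - <<'E'
from h import *
c=np.load('c7.npy',allow_pickle=True).item()
print(ray(c,[(365+168/10-.45,205+44-.45),(365+658/10-.45,205+44-.45),(400,205+48.3-.45)],.070).round(4))
E
python3 -m crank '[[[0,0,0],[0.1,-0.03,0.8],1],[[0,0,0],[0,0,0.6],1],[[0,0,0],[0,0,0.4],1],[[0,0,0],[0,0,0.3],1],[[0,0,0],[0,0,0.2],1],[[0,0,0],[0,0,0],1],[[0,0,0],[0,0,0],1]]'; python3 go.py .5763 -.183 .0624 -179
```

```text
[[ 0.5426 -0.1249]
 [ 0.5447 -0.2425]
 [ 0.533  -0.1694]]
time_s: 31.05
tcp_pos: [0.5777, -0.183, 0.0746]
eef_rot: [-180.0, 0.2, -178.9]
contact_force: [-0.5, 1.6, 7.2]
gripper_width: 0.0153
gripper_force: 60.0
t 31.1 pos [ 0.5777 -0.183   0.0746] rot [-179.96    0.18 -178.95] w 0.0153 gf 60.0 F [-0.5  1.6  7.2] q6 -90.0
turn [-0.04  0.18  0.05] shift after turn cm [0.14 0.   1.22]
```

```bash
python3 -m crank '[[[0,0,0],[0.2,0,-0.1],1],[[0,0,0],[0,0,0.3],1],[[0,0,0],[0,0,0.3],1],[[0,0,0],[0,0,0.2],1],[[0,0,0],[0,0,0],1]]'; python3 go.py .5763 -.183 .0624 -179
```

```text
time_s: 31.55
tcp_pos: [0.5773, -0.1832, 0.0697]
eef_rot: [-179.9, 0.4, -178.9]
contact_force: [-0.2, 4.9, 18.2]
gripper_width: 0.0155
gripper_force: 60.2
t 31.6 pos [ 0.5773 -0.1832  0.0697] rot [-179.91    0.41 -178.9 ] w 0.0155 gf 60.2 F [-0.2  4.9 18.2] q6 -90.0
turn [-0.09  0.41  0.1 ] shift after turn cm [0.1  0.03 0.73]
```

```bash
python3 -m crank '[[[0,0,0],[0,0,0.3],1],[[0,0,0],[0,0,0.2],1],[[0,0,0],[0,0,0.2],1],[[0,0,0],[0,0,0],1]]'; python3 go.py .5763 -.183 .0624 -179
```

```text
time_s: 31.95
tcp_pos: [0.5757, -0.1827, 0.0621]
eef_rot: [-180.0, 0.2, -178.9]
contact_force: [-3.5, 6.2, 24.5]
gripper_width: 0.0157
gripper_force: 60.0
t 31.9 pos [ 0.5757 -0.1827  0.0621] rot [-179.95    0.21 -178.91] w 0.0157 gf 60.0 F [-3.5  6.2 24.5] q6 -90.0
turn [-0.05  0.21  0.09] shift after turn cm [-0.06 -0.03 -0.03]
```

```bash
python3 -m crank '[[[0,0,0],[0,0,-0.1],0.3],[[0,0,0],[0,0,0],0.3],[[0,0,0],[0,0,0],0.3],[[0,0,0],[0,0,-1.5],0.3],[[0,0,0],[0,0,-2],0.6],[[0,0,0],[0,0,0],1],[[0,0,0],[0,0,0],1],[[0,0,0],[0,0,0],1]]' 10; python3 go.py .5763 -.183 .084 -179
```

```text
time_s: 32.75
tcp_pos: [0.5731, -0.1829, 0.0941]
eef_rot: [180.0, -0.1, -179.0]
contact_force: [-0.4, -0.1, -0.8]
gripper_width: 0.0043
gripper_force: 0.0
t 32.8 pos [ 0.5731 -0.1829  0.0941] rot [ 1.7998e+02 -1.2000e-01 -1.7902e+02] w 0.0043 gf 0.0 F [-0.4 -0.1 -0.8] q6 -90.0
turn [ 0.02 -0.12 -0.02] shift after turn cm [-0.32 -0.02  1.01]
```

```bash
python3 -m crank '[[[0,0,0],[-0.3,0,0.6],1],[[0,0,0],[0,0,0.3],1],[[0,0,0],[0,0,0.2],1],[[0,0,0],[0,0,0.2],1],[[0,0,0],[0,0,0.1],1],[[0,0,0],[0,0,0],1],[[0,0,0],[0,0,0],1]]' 10; python3 go.py .5763 -.183 .082 -179
```

```text
time_s: 33.45
tcp_pos: [0.5769, -0.1828, 0.0823]
eef_rot: [-180.0, 0.0, -179.0]
contact_force: [-4.2, 3.1, 9.8]
gripper_width: 0.0004
gripper_force: 5.0
t 33.5 pos [ 0.5769 -0.1828  0.0823] rot [-1.7999e+02  1.0000e-02 -1.7897e+02] w 0.0004 gf 5.0 F [-4.2  3.1  9.8] q6 -90.0
turn [-0.01  0.01  0.03] shift after turn cm [ 0.06 -0.01  0.03]
```

The lid is fully down: the knob top was felt at 57 mm, as expected. Now back to the handle.

```bash
python3 -m crank '[[[0,0,0],[0,0,-1],1],[[0,0,0],[0,0,-3],0],[[0,0,0],[0,0,-4],-1],[[0,0,0],[0.5,0,-2],-1],[[0,0,0],[2,0,0],-1],[[0,0,0],[3,0,0],-1],[[0,0,0],[2.2,0,0],-1],[[0,0,0],[0,0,0],-1]]' 30
python3 - <<'E'
from h import *
c=cap('top','g9')
cv2.imwrite('pics/g9c.png',cv2.resize(c['color'][185:285,345:478,::-1],(798,600),interpolation=cv2.INTER_CUBIC))
E
python3 go.py .4955 -.1846 .077 -179.1
```

```text
time_s: 34.25
tcp_pos: [0.4976, -0.1842, 0.182]
eef_rot: [180.0, 0.0, -179.0]
contact_force: [0.7, 0.0, 0.8]
gripper_width: 0.0507
gripper_force: 0.0
t 34.3 pos [ 0.4993 -0.1843  0.1822] rot [-1.80e+02  7.00e-02 -1.79e+02] w 0.055 gf 0.0 F [0.8 0.5 0.3] q6 -90.0
turn [-0.    0.07  0.1 ] shift after turn cm [ 0.38 -0.02 10.52]
```

View pics/g9c.png

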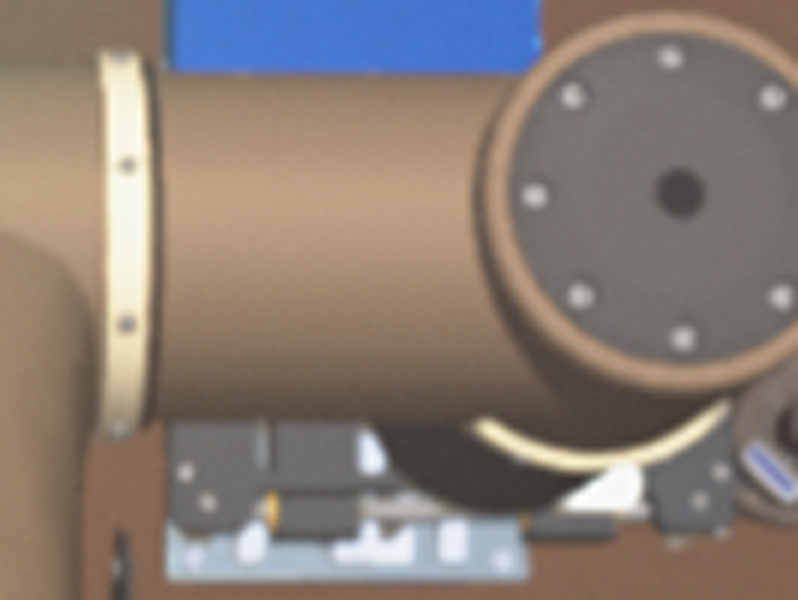

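The arm hides the deck from the top camera, so I'll rely on the felt lid height and carry on to the handle.

```bash
python3 -m crank '[[[0,0,0],[0.35,0,2],-1],[[0,0,0],[0,0,2.5],-1],[[0,0,0],[0,0,2],-1],[[0,0,0],[0,0,0],-1],[[0,0,0],[0,0,0],-1]]' 30;python3 go.py .4955 -.1846 .077 -179.1
```

```text
time_s: 34.8
tcp_pos: [0.4972, -0.1844, 0.1165]
eef_rot: [-180.0, -0.0, -179.0]
contact_force: [0.3, 0.4, -0.8]
gripper_width: 0.0869
gripper_force: 0.0
t 34.8 pos [ 0.4972 -0.1844  0.1165] rot [-1.7998e+02 -3.0000e-02 -1.7897e+02] w 0.0869 gf 0.0 F [ 0.3  0.4 -0.8] q6 -90.0
turn [-0.02 -0.03  0.13] shift after turn cm [ 0.17 -0.02  3.95]
```

```bash
python3 -m crank '[[[0,0,0.1],[0.15,0,2],-1],[[0,0,0],[0,0,1.3],-1],[[0,0,0],[0,0,0.6],-1],[[0,0,0],[0,0,0],0],[[0,0,0],[0,0,0],1],[[0,0,0],[0,0,0],1],[[0,0,0],[0,0,0],1],[[0,0,0],[0,0,0],1]]' 30;python3 -m crank '[[[0,0,0],[0,0,0],1],[[0,0,0],[0,0,0],1],[[0,0,0],[0,0,0],1],[[0,0,0],[0,0,0],1],[[0,0,0],[0,0,0],1],[[0,0,0],[0,0,0],1]]' 35;python3 go.py .5957 -.1832 .077 -179.2
```

```text
time_s: 35.6
tcp_pos: [0.4955, -0.184, 0.0779]
eef_rot: [180.0, 0.1, -179.1]
contact_force: [-1.6, 5.6, 4.6]
gripper_width: 0.0531
gripper_force: 2.7
time_s: 36.2
tcp_pos: [0.4956, -0.1842, 0.0779]
eef_rot: [180.0, 0.1, -179.1]
contact_force: [-1.6, 2.6, 6.1]
gripper_width: 0.0327
gripper_force: 35.0
t 36.2 pos [ 0.4956 -0.1842  0.0779] rot [ 1.7999e+02  8.0000e-02 -1.7910e+02] w 0.0327 gf 35.0 F [-1.6  2.6  6.1] q6 -90.0
turn [0.01 0.08 0.1 ] shift after turn cm [-10.01  -0.04   0.09]
```

```bash
python3 -m crank '[[[0,0,0],[-1,0,0],1],[[0,0,0],[-1.6,0,0],1],[[0,0,0],[-1.6,0,0],1],[[0,0,0],[-1.6,0,0],1],[[0,0,0],[-1.6,0,0],1],[[0,0,0],[-1.4,0,0],1],[[0,0,0],[-0.9,0,0],1],[[0,0,0],[-0.4,0,0],1]]' 35; python3 go.py .5957 -.1832 .077 -179.2
```

```text
time_s: 37.0
tcp_pos: [0.5944, -0.1831, 0.0779]
eef_rot: [-180.0, -0.3, -179.1]
contact_force: [-17.1, 3.0, 22.0]
gripper_width: 0.033
gripper_force: 35.1
t 37.0 pos [ 0.5944 -0.1831  0.0779] rot [-179.99   -0.26 -179.13] w 0.033 gf 35.1 F [-17.1   3.   22. ] q6 -90.0
turn [-0.01 -0.26  0.07] shift after turn cm [-0.13 -0.01  0.09]
```

```bash
python3 -m crank '[[[0,0,0],[-0.1,0,0],1],[[0,0,0],[0,0,0],1],[[0,0,0],[0,0,0],1]]' 35; python3 go.py .5957 -.1832 .077 -179.2
```

```text
time_s: 37.3
tcp_pos: [0.5944, -0.1831, 0.0779]
eef_rot: [180.0, -0.3, -179.1]
contact_force: [-10.5, 1.4, 14.8]
gripper_width: 0.0334
gripper_force: 35.0
t 37.3 pos [ 0.5944 -0.1831  0.0779] rot [ 180.     -0.25 -179.15] w 0.0334 gf 35.0 F [-10.5   1.4  14.8] q6 -90.0
turn [ 0.   -0.25  0.05] shift after turn cm [-0.13 -0.01  0.09]
```

At the stop. Release, lift away and look.

```bash
python3 -m crank '[[[0,0,0],[0,0,0],0.2],[[0,0,0],[0,0,0],-1],[[0,0,0],[0,0,0],-1],[[0,0,0],[0,0,0],-1],[[0,0,0],[0,0,0],-1],[[0,0,0],[0,0,0],-1],[[0,0,0],[0,0,0],-1]]' 30;python3 -m crank '[[[0,0,0],[0,0,-2],-1],[[0,0,0],[0,0,-4],-1],[[0,0,0],[0,0,-4],-1],[[0,0,0],[0,0,-3],-1],[[0,0,0],[0,4,0],-1],[[0,0,0],[0,4.5,0],-1],[[0,0,0],[0,4.5,0],-1],[[0,0,0],[0,4.5,0],-1]]';python3 -m crank '[[[0,0,0],[0,4.5,0],-1],[[0,0,0],[0,4.5,0],-1],[[0,0,0],[0,0,0],-1],[[0,0,0],[0,0,0],-1]]'
python3 - <<'E'
from h import *
c=cap('top','g10');hsv=cv2.cvtColor(c['color'],cv2.COLOR_RGB2HSV);k=c['color'].astype(int)
print('red',rect(c,(k[...,0]>150)&(k[...,1]<90)&(k[...,2]<90),.075,(385,205,420,250)))
im=c['color'][165:325,340:500,::-1]
a=cv2.resize(c['color'][170:290,345:505,::-1],(800,600),interpolation=cv2.INTER_CUBIC);cv2.imwrite('pics/g10c.png',a)
E
```

```text
time_s: 38.0
tcp_pos: [0.5975, -0.183, 0.0775]
eef_rot: [-180.0, 0.0, -179.1]
contact_force: [0.1, -0.0, 0.2]
gripper_width: 0.0776
gripper_force: 0.0
time_s: 38.8
tcp_pos: [0.5943, -0.0065, 0.2079]
eef_rot: [180.0, 0.1, -179.1]
contact_force: [0.5, 0.8, 0.2]
gripper_width: 0.0875
gripper_force: 0.0
time_s: 39.2
tcp_pos: [0.5929, 0.0833, 0.2074]
eef_rot: [-180.0, 0.0, -179.0]
contact_force: [-0.4, -1.0, -1.4]
gripper_width: 0.088
gripper_force: 0.0
red {'n': np.int32(24), 'cen': array([ 0.5942, -0.1597]), 'yaw_long': 6.9, 'rms': array([0.022 , 0.0061]), 'rectc': array([ 593.5, -159.6]), 'rects': array([ 4.8, 21.9]), 'ra': 89.6}
```

View pics/g10c.png

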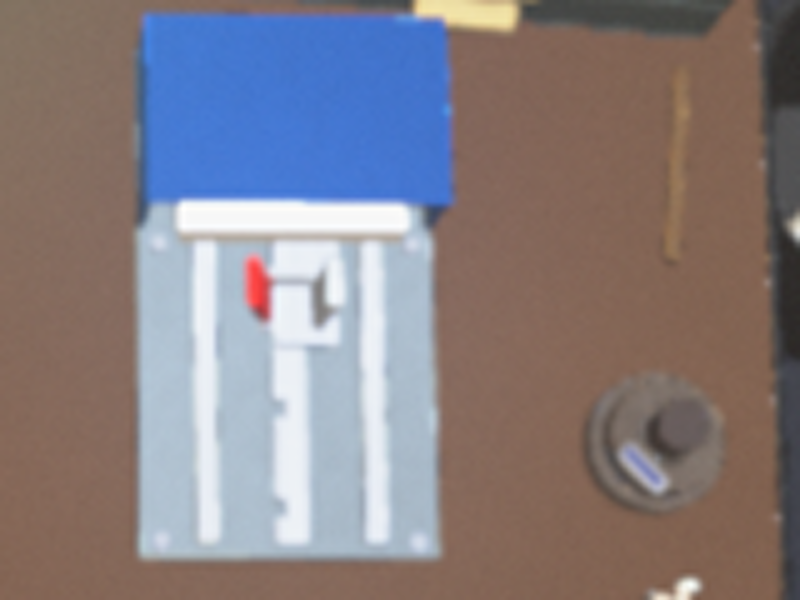

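The handle is home and the lever is released; the red blob matches the start picture exactly. The lid's front edge shows level under the hood, from (176,235) to (411,235). One numeric check on the lid, then I'll hand in.

Run:
```python
from h import *
c=np.load('c7.npy',allow_pickle=True).item()
print(ray(c,[(345+176/5-.4,170+220/5-.4),(345+411/5-.4,170+220/5-.4),(403,170+233/5-.4)],.035).round(4))
c=cap('top');W=world(c);print(np.nanmedian(W[212:216,382:425,2],0).round(3))
print(r.get_state()['gripper_width'])
```

```text
[[ 0.6365 -0.1248]
 [ 0.6389 -0.2418]
 [ 0.631  -0.1823]]
[0.034 0.034 0.033 0.034 0.035 0.032 0.03  0.033 0.034 0.033 0.038 0.03
 0.035 0.036 0.032 0.033 0.035 0.036 0.032 0.031 0.035 0.034 0.031 0.031
 0.036 0.032 0.035 0.032 0.032 0.035 0.032 0.03  0.034 0.034 0.032 0.034
 0.034 0.033 0.036 0.035 0.034 0.031 0.031]
0.08760817154833136
```

The lid plate is level at about 34 mm (35 expected), with its front edge at x = 0.631 (about 0.629 expected) and centred in y. Handing in.

```bash
python3 -c "
from plant import r
print(r.close_job())"
```

```text
the job is handed in; nothing more can be done
None
```

The job is handed in (no score was returned): both bars found lie flat in their own pockets, the lid is snapped down, the carriage is home with the lever out, and no other tool was touched.

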